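# Screen clay lumps over a bar riddle

## Robot

A 6-joint arm with a two-finger parallel gripper is mounted at the origin on a cart in front of the work surface, level with it; the furniture and walls round the work are solid. World frame = base frame: x ahead of the robot, y to its left, z up, the work surface at z = 0. Lengths are in m, angles in rad, forces in N, time in s.
With the tool pointing down it reaches from about 0.35 to 0.775 m from the base axis. Payload 7.3 kg.
Tool frame: the origin (TCP) lies on the front face of the gripper's body, between the roots of the fingers; the fingertips stand 66 mm ahead of it and the grasp point (between the pads) lies 47 mm ahead of it; z points along the fingers, y is the direction in which the jaws open and shut (so a half turn about z gives the same grasp; the last joint's range is limited). The gripper opens to 92 mm and grips with 3 to 60 N. Pads are 19 mm wide; open, the fingers measure 130 mm over their backs; the gripper's body (75 mm by 190 mm) begins 47 mm behind the grasp point.
Start: joints at [1.079, 0.342, 1.524, -0, 1.275, -0.146], TCP at [0.178, 0.494, 0.292] pointing down, gripper open.
Joint ranges: [-2.53, 2.53], [-0.77, 2.02], [0.04, 2.7], [-1, 4.14], [0.28, 2.66], [-3.11, 3.11]. Speed limits (rad/s): [2.57, 2.57, 3.14, 3.14, 3.14, 3.14].

## Interface

Orientations are given as [roll, pitch, yaw] about the fixed x, y, z axes, in that order (R = Rz(yaw) Ry(pitch) Rx(roll)).
In Python, from cell import observe, read_camera, hand_in, search_frame, tip_of gives the robot as it stands. The module is installed in compiled form; this text tells all that it offers.
- The arm moves only by the tool apply_moves, never from a script. Its argument "motion" is a list of rows, each an object with "offset": the shift along the tool's x, y, z in mm, a list of three; "rotation": the turn, a rotation vector about the tool's x, y, z in rad, a list of three. In form: [{"offset": [x, y, z], "rotation": [rx, ry, rz]}, ...]. A call has 1 to 12 rows; each row shifts and turns the pose as measured when the row begins, along the tool's axes as they then stand; what a row does not reach is not made up. A row lasts 1/12 s, in which the tool goes at most 41.7 mm and 7.16 degrees, less where a joint would pass 70% of its speed; a pose out of reach is approached as far as the arm can. A call with a gripper value outside its range is refused whole. "grip" is the closure, from 0 (fully open) to 1 (shut), set as the call begins (left out, the last holds). The fingers move at their own pace and stop on an object; "grip_force" is the grip in N (left out, the last holds). Time passes only in rows, so rows that do not move let the fingers close. It gives the time, the measured TCP pose, the force and the opening at its end, in the units of the state.
- observe(): the state, without advancing time (a new reading comes with each control period).
- read_camera(name): name is "side" or "top"; returns a dict with "img" (384x512x3 uint8, red, green, blue), "camera_matrix" (3x3 intrinsics, pixels), "R" (3x3) and "t" (3): a world point X has camera coordinates R X + t. Camera axes: x right, y down, z forward; pixel columns grow to the right and rows downward; lengths in m; the calibration is good to about 2 mm. A picture is of the moment at which its call begins. There is no depth.
- hand_in(): hands the job in, once; it reports no verdict.
Trained networks look in a picture, given as the dict that the camera call returned (one of the last four; its "shot" number tells which), for a name from the list of things; names that differ only in an ending like _2 or _b are one class to them, and where a whole thing is asked for, a point or a joint stands for the part that bears it (a point fixed in the world has none). Each returns a list of dicts, best first, with "score" (0 to 1); they miss things now and then, are a little off and sometimes report something else, mostly with a low value. They report only what shows in the picture. A call takes as long as a camera call.
- search_frame(query, picture): "location" ([x, y, z] in m, in world coordinates, good to about 4 mm: the middle of the surface that is visible of it).
- tip_of(query, picture): "location" ([x, y, z] in m, in world coordinates, good to about 4 mm: a listed point, or the origin of a listed thing).
The state is a dict: "time": time; "qpos": joint angles; "qvel": joint speeds; "joint_efforts": joint torques, N m; "tool_pos": TCP position; "tool_rot": TCP orientation; "contact_force": force on the tool from outside, world axes, zero at the start; "torque": the same for the moment, N m; "opening": finger opening in m.
Only numpy, scipy, OpenCV 4.12 (cv2) and the standard library are available. Lean on these libraries where they do the work, as an engineer would, in place of code of your own. Each camera call takes 0.05 s, during which the arm holds its last target.

## Task

Take the pan by its handle and tip everything in it onto the bar screen, so that the small clay lumps drop through and the three oversize ones stay lying together on the bars. Set the empty pan back upright on the bench, pick the oversize lumps off the bars into the white tub, and see that every small one ends in the box under the bars. Leave the climate display, timer, tape, calculator and dropper bottle where they stand.

Things in the scene. Friction and masses are not known exactly. Their poses are not given: they have to be found in the camera images.
- riddle: Bar screen: grey open steel box fixed to the bench, 190 (x) x 212 (y) x 60 mm high, wall 4 mm, origin at the centre of its underside. Seven 4 mm round bars run along x at y = -78 to 78 every 26 mm (22 mm gaps); bar tops are 48 mm above the bench, the rim 12 mm higher. Below the bars is a closed catch box, floor 4 mm up.
- pan: Loose aluminium tipping pan, 130 (x) x 119 (y) mm, about 220 g, origin at the centre of its underside. 3 mm floor; walls 34 mm high at +x and both sides; the -x end is open: parts slide out there when it is dipped about 45 to 60 degrees. A fixed round black handle bar, 14 mm thick, spans it along y over the origin, axis 78 mm up, 110 mm free; grip across it at any tilt.
- tub: Open square white plastic tub fixed to the bench, 112 x 112 x 45 mm high, wall 4 mm, origin at the centre of its underside. (Keep the arm's elbow off the fixed black hose that hangs about upright from ceiling to floor on the right of the robot's base, x 0.06 to 0.16, y -0.31 to -0.34 m.)
- lump_1_mid (a point): Centre of an oversize lump of fired clay: a rounded nine-sided lump 35 mm across and 28 mm high, tapering to 60% of its width at both ends; 35 g; its z axis is its height axis. Starts in the pan and cannot pass the bars.
- lump_2_mid (a point): Centre of an oversize lump of fired clay: a rounded nine-sided lump 34 mm across and 29 mm high, tapering to 60% of its width at both ends; 35 g; its z axis is its height axis. Starts in the pan and cannot pass the bars.
- lump_3_mid (a point): Centre of an oversize lump of fired clay: a rounded nine-sided lump 33 mm across and 30 mm high, tapering to 60% of its width at both ends; 35 g; its z axis is its height axis. Starts in the pan and cannot pass the bars.
- chip_1_mid (a point): Centre of a small lump of fired clay, the same shape and material as the oversize ones but 16 mm across and 13 mm high, 11 g. Starts in the pan and passes between the bars.
- chip_2_mid (a point): Centre of a small lump of fired clay, the same shape and material as the oversize ones but 16 mm across and 13 mm high, 11 g. Starts in the pan and passes between the bars.
- chip_3_mid (a point): Centre of a small lump of fired clay, the same shape and material as the oversize ones but 16 mm across and 13 mm high, 11 g. Starts in the pan and passes between the bars.
- chip_4_mid (a point): Centre of a small lump of fired clay, the same shape and material as the oversize ones but 16 mm across and 13 mm high, 11 g. Starts in the pan and passes between the bars.
- chip_5_mid (a point): Centre of a small lump of fired clay, the same shape and material as the oversize ones but 16 mm across and 13 mm high, 11 g. Starts in the pan and passes between the bars.
- hygrometer: Bystander, loose, to be left alone: white standing climate display, 16 x 68 mm, 62 mm high; origin at the centre of its underside.
- timer: Bystander, loose, to be left alone: round kitchen-type timer, 66 mm across, 46 mm high; origin at the centre of its underside.
- masking_tape: Bystander, loose, to be left alone: roll of masking tape lying flat, 96 mm across, 25 mm high; origin at the centre of its underside.
- calculator: Bystander, loose, to be left alone: pocket calculator lying flat, 123 x 75 mm, 13 mm high; origin at the centre of its underside.
- dropper_bottle: Bystander, loose, to be left alone: brown dropper bottle, 34 mm across, 102 mm high; origin at the centre of its underside.

How it is judged:
On the way:
1. all three oversize lumps lie on the bars of the screen together (x of lump_1_mid in the frame of riddle between -0.092 and 0.092 m and y of lump_1_mid in the frame of riddle between -0.103 and 0.103 m and z of lump_1_mid in the frame of riddle between 0.052 and 0.08 m and x of lump_2_mid in the frame of riddle between -0.092 and 0.092 m and y of lump_2_mid in the frame of riddle between -0.103 and 0.103 m and z of lump_2_mid in the frame of riddle between 0.052 and 0.08 m and x of lump_3_mid in the frame of riddle between -0.092 and 0.092 m and y of lump_3_mid in the frame of riddle between -0.103 and 0.103 m and z of lump_3_mid in the frame of riddle between 0.052 and 0.08 m), for 0.2 s.
At the end, for the whole second after the job is handed in: All three oversize lumps are in the tub (centres inside its walls and less than 55 mm up), all five small lumps are in the box under the bars (centres less than 42 mm up), and the pan stands upright (within 0.08 rad) and still on the bench, within 6 mm of its surface (x of lump_1_mid in the frame of tub between -0.052 and 0.052 m and y of lump_1_mid in the frame of tub between -0.052 and 0.052 m and z of lump_1_mid in the frame of tub between 0 and 0.055 m and x of lump_2_mid in the frame of tub between -0.052 and 0.052 m and y of lump_2_mid in the frame of tub between -0.052 and 0.052 m and z of lump_2_mid in the frame of tub between 0 and 0.055 m and x of lump_3_mid in the frame of tub between -0.052 and 0.052 m and y of lump_3_mid in the frame of tub between -0.052 and 0.052 m and z of lump_3_mid in the frame of tub between 0 and 0.055 m and x of chip_1_mid in the frame of riddle between -0.092 and 0.092 m and y of chip_1_mid in the frame of riddle between -0.103 and 0.103 m and z of chip_1_mid in the frame of riddle between 0 and 0.042 m and x of chip_2_mid in the frame of riddle between -0.092 and 0.092 m and y of chip_2_mid in the frame of riddle between -0.103 and 0.103 m and z of chip_2_mid in the frame of riddle between 0 and 0.042 m and x of chip_3_mid in the frame of riddle between -0.092 and 0.092 m and y of chip_3_mid in the frame of riddle between -0.103 and 0.103 m and z of chip_3_mid in the frame of riddle between 0 and 0.042 m and x of chip_4_mid in the frame of riddle between -0.092 and 0.092 m and y of chip_4_mid in the frame of riddle between -0.103 and 0.103 m and z of chip_4_mid in the frame of riddle between 0 and 0.042 m and x of chip_5_mid in the frame of riddle between -0.092 and 0.092 m and y of chip_5_mid in the frame of riddle between -0.103 and 0.103 m and z of chip_5_mid in the frame of riddle between 0 and 0.042 m and height (world z) of pan between -0.006 and 0.006 m and angle between pan's own z axis and vertical below 0.08 rad and linear speed of pan below 0.02 m/s); the robot touches nothing.
It fails at once if the climate display is pushed more than 25 mm or tipped over (distance of hygrometer from where it was at the start of the episode above 0.025 m or angle between hygrometer's own z axis and vertical above 0.5 rad).
It fails at once if the timer is pushed more than 25 mm or tipped over (distance of timer from where it was at the start of the episode above 0.025 m or angle between timer's own z axis and vertical above 0.5 rad).
It fails at once if the masking tape is pushed more than 25 mm or tipped over (distance of masking_tape from where it was at the start of the episode above 0.025 m or angle between masking_tape's own z axis and vertical above 0.5 rad).
It fails at once if the calculator is pushed more than 25 mm or tipped over (distance of calculator from where it was at the start of the episode above 0.025 m or angle between calculator's own z axis and vertical above 0.5 rad).
It fails at once if the dropper bottle is pushed more than 25 mm or tipped over (distance of dropper_bottle from where it was at the start of the episode above 0.025 m or angle between dropper_bottle's own z axis and vertical above 0.5 rad).
It also fails if it takes over 72 s, if anything falls off the work surface, if the arm or the gripper's body presses on something with over 40 N, if the wrist force passes 120 N, or if a joint passes its speed limit or range.

## Working session

There is one attempt and no reset: what is moved stays moved. The work goes in short steps, Python scripts to look and compute and a tool call to move; the robot and the scene stay as the last step left them, time stands still between calls to the robot, and variables do not carry over. Pictures are saved under pics/ and viewed, and the job is handed in when it is done.

Besides the shell and the picture viewer there is one more tool, called after "Emit:" in YAML: its name, and indented under it one key for each argument. apply_moves: Moves the arm, as the interface text tells. Its arguments: {"type":"object","properties":{"motion":{"type":"array"},"grip":{"type":"number"},"grip_force":{"type":"number"}},"required":["motion"]}

```bash
mkdir -p pics; cat > h.py <<'E'
import cv2,numpy as np
from cell import *
def save(p,n):
    cv2.imwrite(n,cv2.cvtColor(p["img"],cv2.COLOR_RGB2BGR))
E
python3 - <<'E'
from h import *
print(observe())
a=read_camera("top");save(a,"pics/t0.png");b=read_camera("side");save(b,"pics/s0.png")
for p in (a,b):
  for n in ["riddle","pan","tub","lump_1_mid","chip_1_mid","hygrometer","timer","masking_tape","calculator","dropper_bottle"]:
    print(n,[(np.round(r["location"],3).tolist(),round(r["score"],2)) for r in tip_of(n,p)][:6])
  C=-p["R"].T@p["t"];print(C)
E
```

```text
{'time': 0.0, 'qpos': array([ 1.07902547e+00,  3.42683750e-01,  1.52501269e+00, -1.04483887e-05,
        1.27535725e+00, -1.46034678e-01]), 'qvel': array([ 0.00159977, -0.00100789, -0.00068788, -0.00040263,  0.00031739,
        0.00015929]), 'joint_efforts': array([ 9.58351229e-04, -4.31240237e+01, -2.44220424e+01,  7.17751589e-02,
        5.58860635e-02, -1.18390453e-04]), 'tool_pos': array([0.17777314, 0.49366848, 0.29156661]), 'tool_rot': array([-3.14014571e+00, -2.02720114e-04,  2.79585938e+00]), 'contact_force': array([ 0.93288405,  0.28121518, -0.30548033]), 'torque': array([ 0.0021862 ,  0.05964893, -0.00276303]), 'opening': 0.09172918644901057}
riddle [([0.599, 0.007, 0.001], 0.65)]
pan [([0.467, 0.292, 0.001], 0.89)]
tub [([0.509, -0.32, 0.002], 0.94), ([0.387, -0.126, 0.003], 0.38)]
lump_1_mid [([0.511, 0.285, 0.016], 0.47), ([0.705, -0.247, 0.001], 0.22)]
chip_1_mid []
hygrometer [([0.486, -0.548, -0.001], 0.59)]
timer [([0.392, 0.16, 0.0], 0.73), ([0.51, -0.318, -0.0], 0.72)]
masking_tape [([0.706, -0.247, 0.002], 0.73)]
calculator []
dropper_bottle [([0.695, 0.202, -0.005], 0.62), ([0.509, -0.317, -0.001], 0.23)]
[ 0.38690967 -0.09015229  1.68872   ]
riddle [([0.595, 0.006, -0.001], 0.97), ([0.697, 0.204, -0.002], 0.55), ([0.392, 0.158, 0.001], 0.33)]
pan [([0.459, 0.293, 0.003], 0.92), ([0.707, -0.242, 0.002], 0.21)]
tub [([0.509, -0.314, -0.0], 0.9), ([0.696, 0.206, -0.004], 0.74)]
lump_1_mid []
chip_1_mid []
hygrometer [([0.481, -0.55, -0.004], 0.93)]
timer [([0.394, 0.162, -0.002], 0.5)]
masking_tape [([0.708, -0.247, 0.0], 0.62), ([0.595, 0.006, -0.001], 0.24)]
calculator [([0.387, -0.132, 0.002], 0.62)]
dropper_bottle [([0.7, 0.205, -0.001], 0.68)]
[ 0.26635992 -1.15195931  0.93866912]
```

View pics/t0.png

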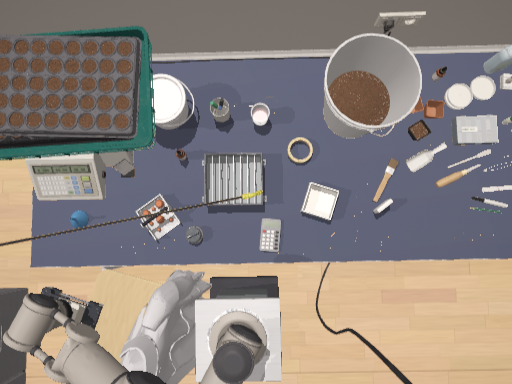

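View pics/s0.png

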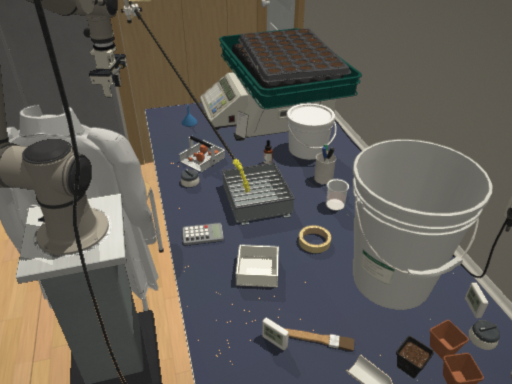

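```bash
cat >> h.py <<'E'
def crop(f,o,x0,y0,x1,y1):
    i=cv2.imread(f)[y0:y1,x0:x1]; s=min(800/i.shape[1],600/i.shape[0]); cv2.imwrite(o,cv2.resize(i,None,fx=s,fy=s,interpolation=cv2.INTER_CUBIC))
def P(p):
    return p["camera_matrix"]@np.hstack([p["R"],np.array(p["t"]).reshape(3,1)])
def tri(a,ua,b,ub):
    X=cv2.triangulatePoints(P(a),P(b),np.array(ua,float).reshape(2,1),np.array(ub,float).reshape(2,1)).ravel();return X[:3]/X[3]
def px(p,X):
    v=P(p)@np.append(X,1);return v[:2]/v[2]
def onz(p,u,z):
    d=p["R"].T@np.linalg.inv(p["camera_matrix"])@np.array([u[0],u[1],1.]);C=-p["R"].T@np.array(p["t"]).ravel();return C+d*(z-C[2])/d[2]
E
python3 - <<'E'
from h import *
crop("pics/t0.png","pics/t0a.png",120,130,280,260)
crop("pics/s0.png","pics/s0a.png",160,110,320,240)
E
```

```text
(no output)
```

View pics/t0a.png

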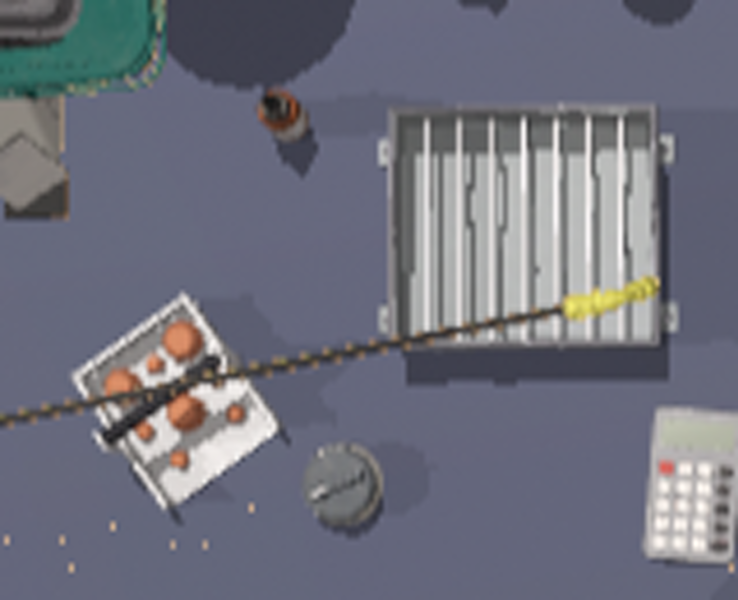

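View pics/s0a.png

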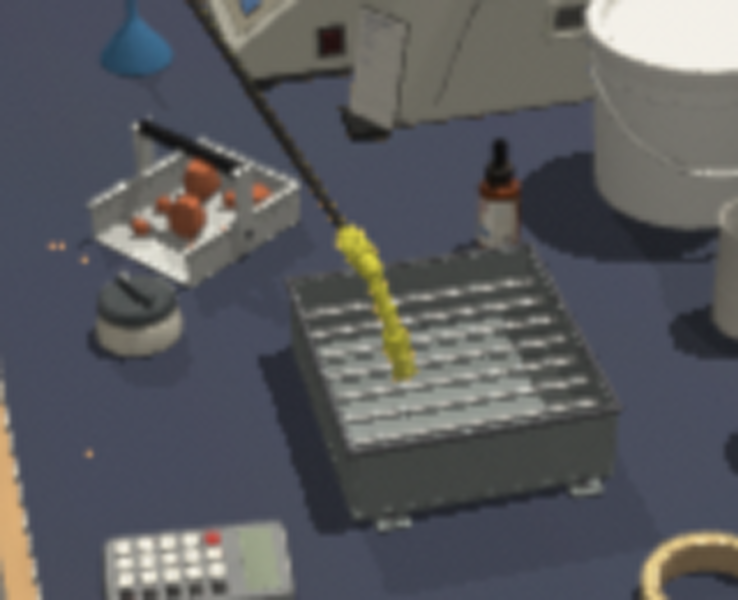

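```bash
python3 - <<'E'
from h import *
a=read_camera("top");b=read_camera("side")
print(tri(a,(262.4,191.5),b,(247.5,191)),tri(a,(243,197),b,(234.8,160.5)))
k=.2168
T=lambda x,y:(120+x*k-.5,130+y*k-.5)
# pan: wall corners (top rim 34mm) : left (75,375), top(183,295), open floor ends right(285,435), bottom(170,515)
for u in [(75,375),(183,295)]: print('rim',onz(a,T(*u),.034))
for u in [(283,432),(172,513)]: print('rim?',onz(a,T(*u),.034),onz(a,T(*u),.0))
for u in [(105,440),(215,362)]: print('handle',onz(a,T(*u),.078))
for u in [(390,105),(657,105),(657,345),(390,345)]: print('rid',onz(a,T(*u),.06))
for n in ["pan","riddle"]:
  for p in (a,b): print(n,[(r["location"],r["score"]) for r in search_frame(n,p)][:2])
for n,p in (("top",a),("side",b)):
  print(n,p["camera_matrix"])
E
```

```text
[ 0.5390496  -0.10181627  0.11926575] [ 0.51598477 -0.03533968  0.19166403]
rim [0.48627418 0.37382309 0.034     ]
rim [0.54967214 0.28562911 0.034     ]
rim? [0.43642711 0.20446961 0.034     ] [0.43744456 0.21052329 0.        ]
rim? [0.37303839 0.29469383 0.034     ] [0.37275337 0.30260137 0.        ]
handle [0.43177977 0.3374976  0.078     ]
handle [0.49152837 0.2502764  0.078     ]
rid [0.69767978 0.11166853 0.06      ]
rid [ 0.69253771 -0.10406607  0.06      ]
rid [ 0.49861215 -0.09967384  0.06      ]
rid [0.50326631 0.11368896 0.06      ]
pan [([0.451, 0.2939, 0.0042], 0.79)]
pan [([0.4521, 0.2846, 0.0198], 0.86)]
riddle [([0.6109, 0.0119, 0.0035], 0.95)]
riddle [([0.6001, 0.0026, 0.0301], 0.81)]
top [[443.45900106   0.         252.46823649]
 [  0.         443.45900106 193.0908292 ]
 [  0.           0.           1.        ]]
side [[446.94417286   0.         252.33454228]
 [  0.         446.94417286 197.31531976]
 [  0.           0.           1.        ]]
```

```bash
python3 - <<'E'
from h import *
a=read_camera("top");b=read_camera("side")
save(a,"pics/t1.png");print(np.abs(a["img"].astype(int)-cv2.imread("pics/t0.png")[:,:,::-1]).max())
def plane(p,u,v):
    u=np.array([*u,1.]);v=np.array([*v,1.]);return P(p).T@np.cross(u,v)
pa=plane(a,(0,243.5),(243,197)); 
pts=[(138,18),(160,49),(180,80),(200,109),(215,131),(234,160)]
# per side pixel ray intersect plane pa
for u in pts:
    C=-b["R"].T@b["t"]; d=b["R"].T@np.linalg.inv(b["camera_matrix"])@np.array([*u,1.])
    s=-(pa[:3]@C+pa[3])/(pa[:3]@d); X=C+s*d; print(u,X,px(a,X))
E
```

```text
151
(138, 18) [0.32149805 1.03752188 0.32899433] [-106.02159781  263.78808353]
(160, 49) [0.38163166 0.70084805 0.29487992] [  9.3251112  241.71556514]
(180, 80) [0.42579322 0.46174124 0.25488823] [ 89.72472773 226.33045334]
(200, 109) [0.46322301 0.25369587 0.2308744 ] [155.33404461 213.77558406]
(215, 131) [0.48758375 0.11892521 0.21408372] [196.73657463 205.85287769]
(234, 160) [ 0.51497399 -0.02991951  0.1902776 ] [241.43459299 197.29955319]
```

```bash
python3 - <<'E'
from h import *
crop("pics/s0.png","pics/s0b.png",80,0,280,150)
E
```

```text
(no output)
```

View pics/s0b.png

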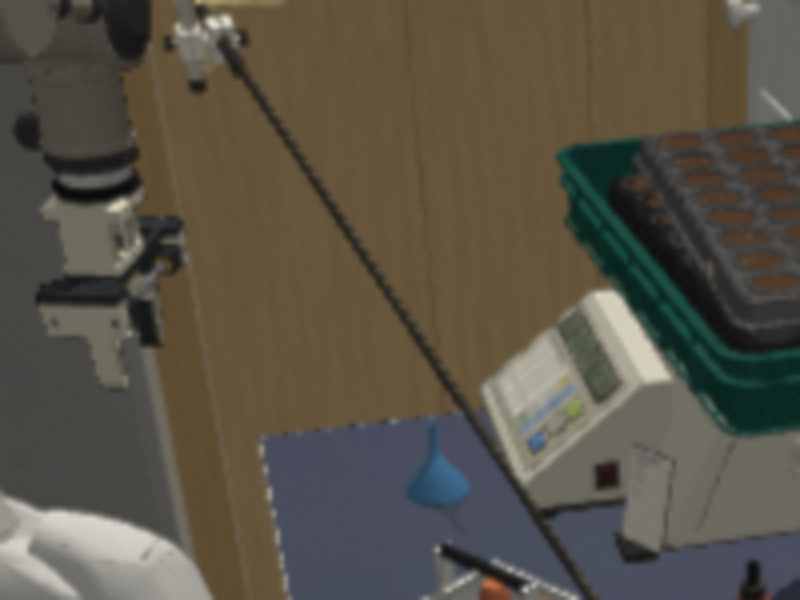

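```bash
python3 - <<'E'
from h import *
a=cv2.imread("pics/t0.png").astype(int);b=cv2.imread("pics/t1.png").astype(int)
d=np.abs(a-b).max(2); ys,xs=np.where(d>30);print(len(ys)); 
import collections
print(collections.Counter([(int(x)//32*32,int(y)//32*32) for x,y in zip(xs,ys)]))
A=np.hstack([cv2.resize(cv2.imread(f)[160:260,120:280],None,fx=2.5,fy=2.5) for f in("pics/t0.png","pics/t1.png")]);cv2.imwrite("pics/c1.png",A)
E
```

```text
85
Counter({(32, 352): 19, (64, 288): 17, (32, 288): 9, (64, 320): 9, (96, 288): 8, (0, 320): 8, (96, 320): 6, (32, 320): 4, (0, 288): 2, (32, 256): 1, (128, 352): 1, (64, 352): 1})
```

View pics/c1.png

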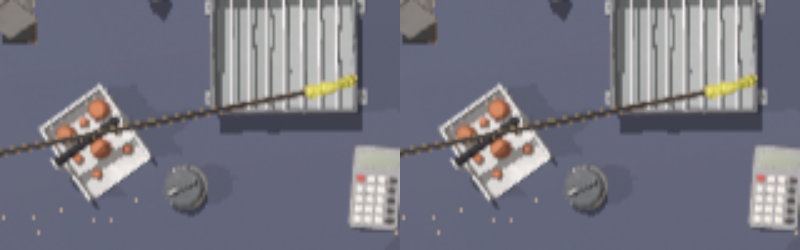

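```bash
python3 - <<'E'
from h import *
a=read_camera("top");b=read_camera("side")
for u,v in [((262.4,191.5),(247.5,191)),((243,197),(234.8,160.5))]:
    X=tri(a,u,b,v);print(X,px(a,X)-u,px(b,X)-v)
s=a["img"];m=(s[:,:,0].astype(int)-s[:,:,2]>60)&(s[:,:,1].astype(int)-s[:,:,2]>60)
ys,xs=np.where(m[180:205,225:275]);print(sorted(zip((xs+225).tolist(),(ys+180).tolist())))
crop("pics/t0.png","pics/t0c.png",0,180,130,280)
E
```

```text
[ 0.5390496  -0.10181627  0.11926575] [-0.04581592  0.29069134] [ 0.33594927 -0.04458485]
[ 0.51598477 -0.03533968  0.19166403] [ 0.0098951  -0.06715499] [-0.07379167  0.0091818 ]
[(242, 195), (242, 196), (242, 197), (243, 194), (243, 195), (243, 196), (243, 197), (243, 198), (244, 194), (244, 195), (244, 196), (244, 197), (244, 198), (245, 194), (245, 195), (245, 196), (245, 197), (245, 198), (246, 194), (246, 195), (246, 196), (246, 197), (246, 198), (247, 194), (247, 195), (247, 196), (247, 197), (248, 193), (248, 194), (248, 195), (248, 196), (248, 197), (249, 193), (249, 194), (249, 195), (249, 196), (249, 197), (250, 194), (250, 195), (250, 196), (250, 197), (251, 193), (251, 194), (251, 195), (251, 196), (252, 193), (252, 194), (252, 195), (252, 196), (253, 193), (253, 194), (253, 195), (253, 196), (254, 193), (254, 194), (254, 195), (255, 192), (255, 193), (255, 194), (256, 192), (256, 193), (256, 194), (257, 191), (257, 192), (257, 193), (257, 194), (258, 191), (258, 192), (258, 193), (258, 194), (259, 190), (259, 191), (259, 192), (259, 193), (259, 194), (260, 190), (260, 191), (260, 192), (260, 193), (261, 190), (261, 191), (261, 192), (261, 193), (262, 191)]
```

View pics/t0c.png

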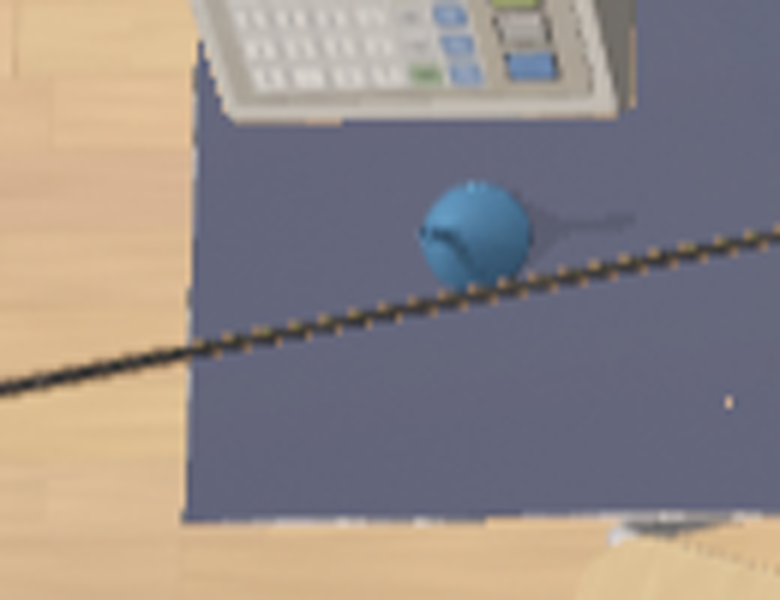

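Emit:
apply_moves:
  motion:
    - {"offset":[-35,0,2],"rotation":[0,0,0]}
    - {"offset":[-35,0,2],"rotation":[0,0,0]}
    - {"offset":[-35,0,2],"rotation":[0,0,0]}
    - {"offset":[-35,0,0],"rotation":[0,0,0]}
    - {"offset":[-35,0,0],"rotation":[0,0,0]}
    - {"offset":[-25,0,0],"rotation":[0,0,0]}
    - {"offset":[0,0,0],"rotation":[0,0,0]}

```text
time: 2.18
tool_pos: [0.3721, 0.4248, 0.2859]
tool_rot: [3.14, 0.0, 2.803]
contact_force: [0.5, -0.6, -0.1]
opening: 0.0918
```

```bash
python3 - <<'E'
from h import *
o=observe();print(o["time"],o["tool_pos"],o["tool_rot"],o["contact_force"],o["qpos"])
a=read_camera("top");b=read_camera("side");save(a,"pics/t2.png");save(b,"pics/s2.png")
crop("pics/t2.png","pics/t2a.png",80,130,280,260)
crop("pics/s2.png","pics/s2a.png",80,20,300,200)
E
```

```text
2.1833 [0.37214198 0.42478352 0.2858853 ] [3.13967030e+00 3.73443389e-06 2.80315275e+00] [ 0.47426839 -0.56939842 -0.14050276] [ 7.15230863e-01  4.19045963e-01  1.42392963e+00  9.83793977e-04
  1.29694435e+00 -5.17390834e-01]
```

View pics/t2a.png

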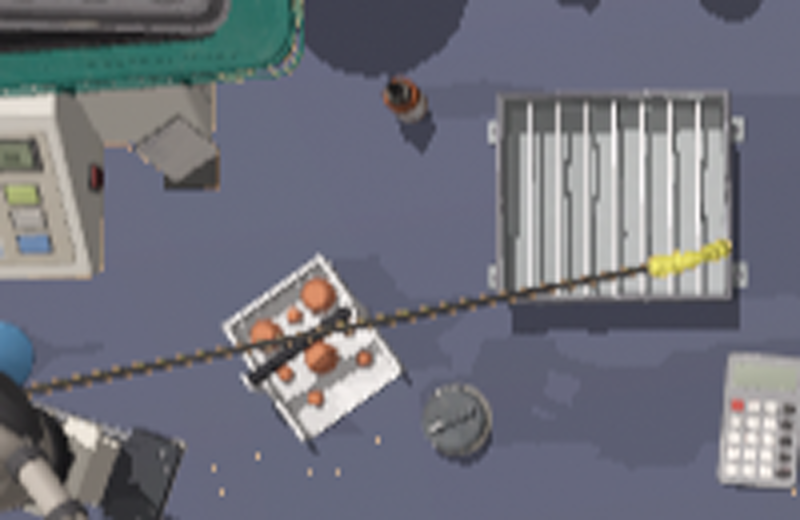

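View pics/s2a.png

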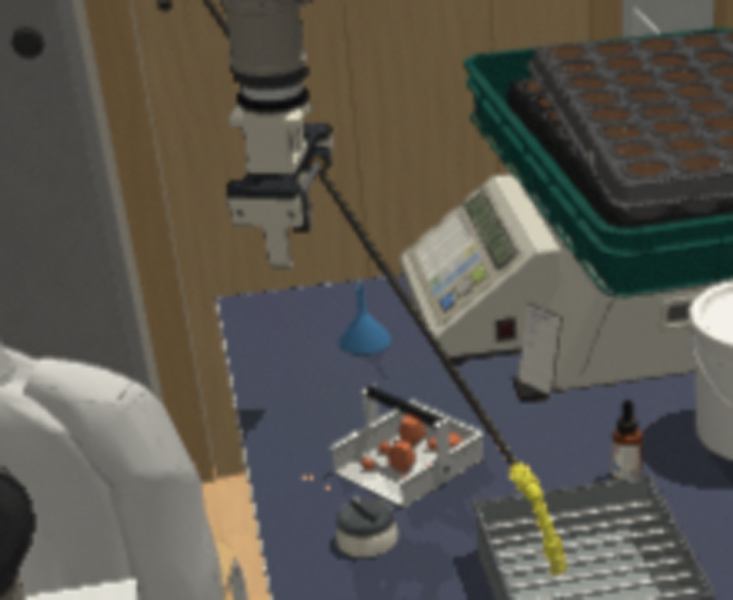

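Emit:
apply_moves:
  motion:
    - {"offset":[-10,0,0],"rotation":[0,0,0]}
    - {"offset":[-10,0,0],"rotation":[0,0,0]}
    - {"offset":[-7,0,0],"rotation":[0,0,0]}
    - {"offset":[-6,0,0],"rotation":[0,0,0]}
    - {"offset":[-6,0,0],"rotation":[0,0,0]}

```text
time: 2.7
tool_pos: [0.404, 0.4146, 0.2863]
tool_rot: [3.14, -0.004, 2.812]
contact_force: [-0.4, -0.8, 0.6]
opening: 0.0919
```

Emit:
apply_moves:
  motion:
    - {"offset":[-6,0,0],"rotation":[0,0,0]}
    - {"offset":[-6,0,0],"rotation":[0,0,0]}

```text
time: 2.87
tool_pos: [0.4161, 0.4106, 0.2863]
tool_rot: [3.14, -0.004, 2.812]
contact_force: [-0.6, 0.2, 0.9]
opening: 0.0916
```

Emit:
apply_moves:
  motion:
    - {"offset":[-6,0,0],"rotation":[0,0,0]}
    - {"offset":[-6,0,0],"rotation":[0,0,0]}

```text
time: 3.03
tool_pos: [0.4286, 0.4064, 0.2863]
tool_rot: [3.14, -0.004, 2.813]
contact_force: [-0.4, 0.9, 0.0]
opening: 0.0919
```

Emit:
apply_moves:
  motion:
    - {"offset":[-6,0,0],"rotation":[0,0,0]}
    - {"offset":[-6,0,0],"rotation":[0,0,0]}

```text
time: 3.2
tool_pos: [0.4412, 0.402, 0.2862]
tool_rot: [3.14, -0.003, 2.813]
contact_force: [0.3, 0.2, -1.0]
opening: 0.0918
```

```bash
python3 - <<'E'
from h import *
a=read_camera("top");b=read_camera("side");save(a,"pics/t3.png");save(b,"pics/s3.png")
crop("pics/t3.png","pics/t3a.png",60,150,260,260)
crop("pics/s3.png","pics/s3a.png",100,0,260,130)
E
```

```text
(no output)
```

View pics/t3a.png

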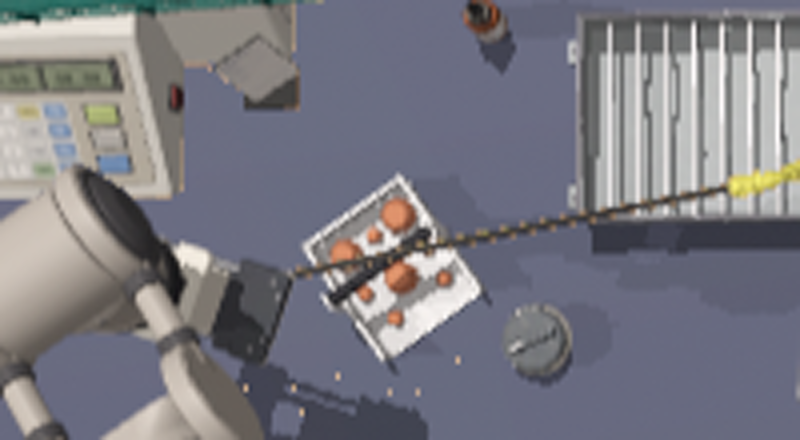

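View pics/s3a.png

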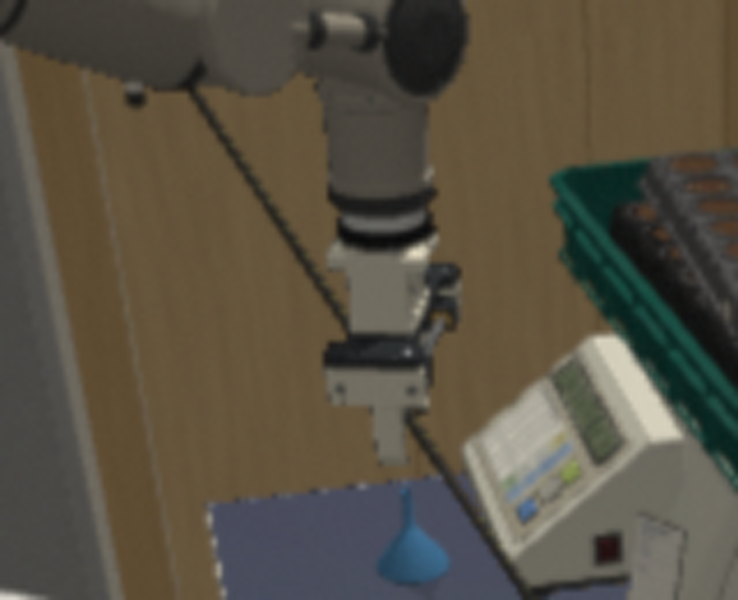

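Emit:
apply_moves:
  motion:
    - {"offset":[-6,0,0],"rotation":[0,0,0]}
    - {"offset":[-6,0,0],"rotation":[0,0,0]}

```text
time: 3.47
tool_pos: [0.4529, 0.398, 0.2861]
tool_rot: [3.14, -0.004, 2.812]
contact_force: [0.3, 0.4, -0.4]
opening: 0.0921
```

Emit:
apply_moves:
  motion:
    - {"offset":[-6,0,0],"rotation":[0,0,0]}
    - {"offset":[-6,0,0],"rotation":[0,0,0]}

```text
time: 3.63
tool_pos: [0.4651, 0.3939, 0.2861]
tool_rot: [3.14, -0.004, 2.813]
contact_force: [-0.0, -0.7, 0.2]
opening: 0.0915
```

Emit:
apply_moves:
  motion:
    - {"offset":[-6,0,0],"rotation":[0,0,0]}
    - {"offset":[-6,0,0],"rotation":[0,0,0]}

```text
time: 3.8
tool_pos: [0.4778, 0.3896, 0.2861]
tool_rot: [3.14, -0.004, 2.813]
contact_force: [0.3, 0.3, 0.7]
opening: 0.0921
```

```bash
python3 - <<'E'
from h import *
b=read_camera("side");save(b,"pics/s4.png");o=observe();print(o["tool_pos"],o["tool_rot"],o["contact_force"],o["qpos"])
crop("pics/s4.png","pics/s4a.png",100,0,260,130)
a=read_camera("top");save(a,"pics/t4.png");crop("pics/t4.png","pics/t4a.png",60,150,260,260)
E
```

```text
[0.47887002 0.38907352 0.28593729] [ 3.13999736 -0.00314018  2.81214533] [ 1.14990869 -0.72942219 -1.82423095] [ 0.55674352  0.51795894  1.26166489  0.00351728  1.36271999 -0.68533086]
```

View pics/s4a.png

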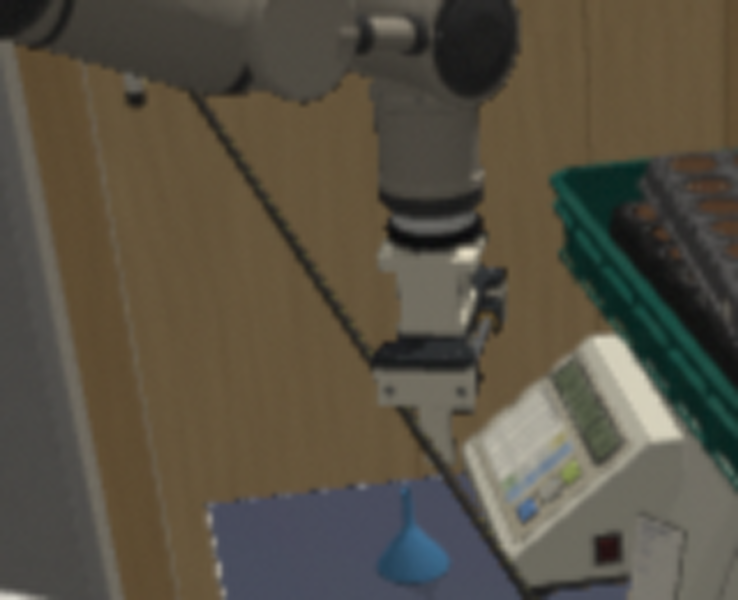

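View pics/t4a.png

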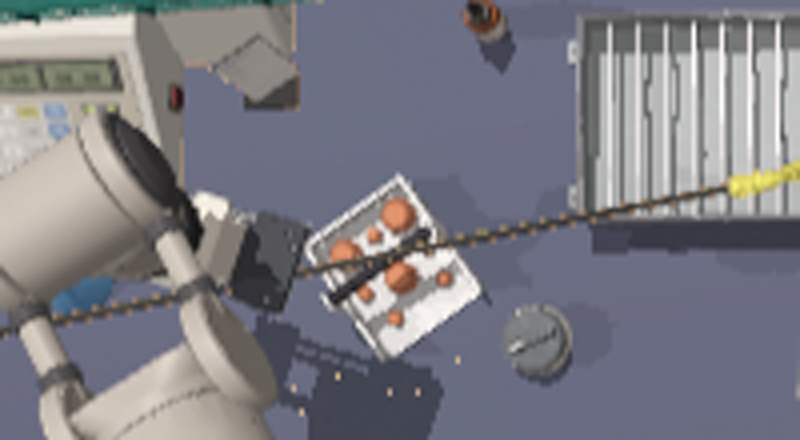

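Emit:
apply_moves:
  motion:
    - {"offset":[-5,-32,0],"rotation":[0,0,0]}
    - {"offset":[-5,-32,0],"rotation":[0,0,0]}
    - {"offset":[-5,-32,0],"rotation":[0,0,0]}
    - {"offset":[0,0,15],"rotation":[0,0,0.107]}
    - {"offset":[0,0,15],"rotation":[0,0,0.107]}
    - {"offset":[0,0,15],"rotation":[0,0,0.107]}
    - {"offset":[0,0,15],"rotation":[0,0,0.107]}
    - {"offset":[0,0,15],"rotation":[0,0,0.107]}
    - {"offset":[0,0,15],"rotation":[0,0,0.107]}
    - {"offset":[0,0,0],"rotation":[0,0,0]}

```text
time: 4.73
tool_pos: [0.4599, 0.2902, 0.1935]
tool_rot: [3.138, -0.004, 2.141]
contact_force: [-0.6, 0.3, -0.1]
opening: 0.0916
```

```bash
cat >> h.py <<'E'
from scipy.spatial.transform import Rotation as Ro
def st():
    o=observe();print(round(o["time"],2),np.round(o["tool_pos"],4),np.round(o["tool_rot"],3),"F",np.round(o["contact_force"],1),"q",np.round(o["qpos"],3),"op",round(o["opening"],4));return o
def delta(o,tgt,rpy=None):
    R=Ro.from_euler("xyz",o["tool_rot"]).as_matrix()
    d=R.T@(np.array(tgt)-o["tool_pos"])*1000;print("tool delta mm",np.round(d,1))
    if rpy is not None:
        r=Ro.from_matrix(R.T@Ro.from_euler("xyz",rpy).as_matrix()).as_rotvec();print("rotvec",np.round(r,3))
E
python3 - <<'E'
from h import *
o=st();delta(o,[.4617,.2939,.125],[np.pi,0,2.170])
b=read_camera("side");save(b,"pics/s5.png");crop("pics/s5.png","pics/s5a.png",120,60,280,190)
a=read_camera("top")
for e in [(.4318,.3375,.078),(.4915,.2503,.078)]: print(px(b,e))
# fingertip projected
R=Ro.from_euler("xyz",o["tool_rot"]).as_matrix()
for s in(-46,46): print(px(b,o["tool_pos"]+R@np.array([0,s,66])/1e3))
E
```

```text
4.73 [0.4599 0.2902 0.1935] [ 3.138 -0.004  2.141] F [-0.6  0.3 -0.1] q [ 0.42   0.472  1.614  0.006  1.053 -0.153] op 0.0916
tool delta mm [ 1.9  3.3 68.5]
rotvec [ 0.003 -0.004 -0.029]
[190.89674316 136.93589687]
[210.81508843 146.33663892]
[189.99226546 135.13200566]
[208.54681421 125.78474172]
```

View pics/s5a.png

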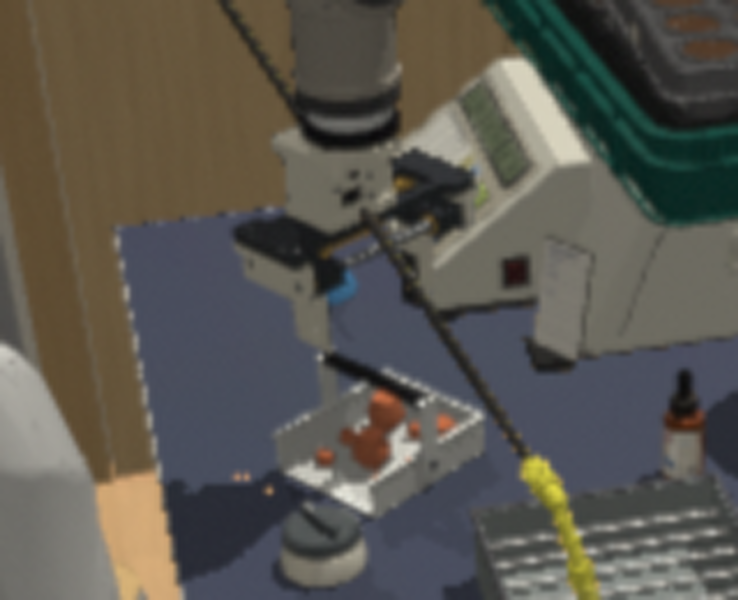

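Emit:
apply_moves:
  motion:
    - {"offset":[0.5,1,18],"rotation":[0,0,-0.03]}
    - {"offset":[0.5,1,18],"rotation":[0,0,0]}
    - {"offset":[0.5,1,18],"rotation":[0,0,0]}
    - {"offset":[0,0,12],"rotation":[0,0,0]}
    - {"offset":[0,0,0],"rotation":[0,0,0]}

```text
time: 5.25
tool_pos: [0.4672, 0.2968, 0.1357]
tool_rot: [3.12, -0.001, 2.198]
contact_force: [-0.4, -0.6, 0.3]
opening: 0.0919
```

Emit:
apply_moves:
  motion:
    - {"offset":[0,0,0],"rotation":[0,0,0]}
    - {"offset":[0,0,0],"rotation":[0,0,0]}
    - {"offset":[0,0,0],"rotation":[0,0,0]}
    - {"offset":[0,0,0],"rotation":[0,0,0]}
    - {"offset":[0,0,0],"rotation":[0,0,0]}
    - {"offset":[0,0,0],"rotation":[0,0,0]}
  grip: 1
  grip_force: 60

```text
time: 5.75
tool_pos: [0.4698, 0.2982, 0.142]
tool_rot: [3.111, 0.001, 2.205]
contact_force: [0.4, -0.2, -0.3]
opening: 0.0567
```

```bash
python3 - <<'E'
from h import *
o=st()
E
```

```text
5.75 [0.4698 0.2982 0.142 ] [3.111e+00 1.000e-03 2.205e+00] F [ 0.4 -0.2 -0.3] q [ 0.426  0.547  1.652  0.006  0.912 -0.212] op 0.0567
```

```bash
python3 - <<'E'
from h import *
o=st();delta(o,[.4617,.2939,.125],[np.pi,0,2.170]);print(o["qvel"])
b=read_camera("side");save(b,"pics/s6.png");crop("pics/s6.png","pics/s6a.png",140,80,260,180)
o=st()
E
```

```text
5.75 [0.4698 0.2982 0.142 ] [3.111e+00 1.000e-03 2.205e+00] F [ 0.4 -0.2 -0.3] q [ 0.426  0.547  1.652  0.006  0.912 -0.212] op 0.0567
tool delta mm [ 1.4 -9.6 16.7]
rotvec [0.031 0.001 0.035]
[-0.00040151 -0.0122743  -0.00553893  0.00107772  0.0037828  -0.00302032]
5.8 [0.4698 0.2982 0.142 ] [3.110e+00 1.000e-03 2.205e+00] F [0.2 0.4 0.4] q [ 0.426  0.547  1.652  0.006  0.912 -0.212] op 0.0523
```

View pics/s6a.png

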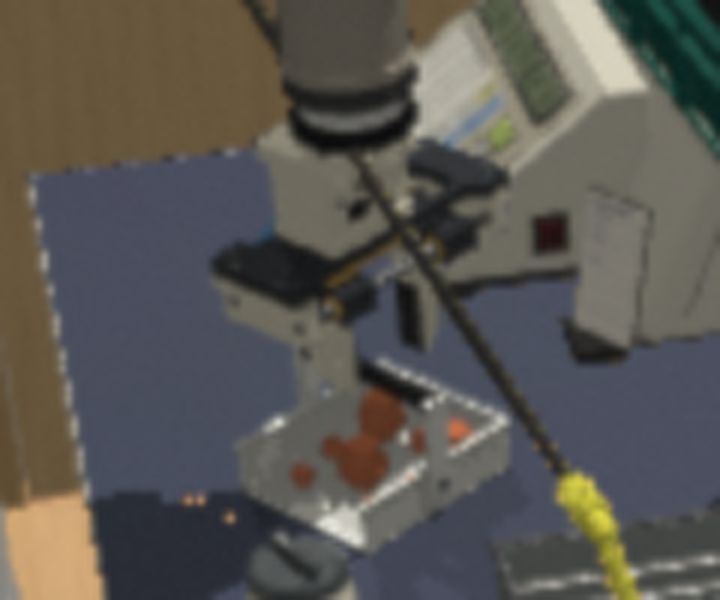

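Emit:
apply_moves:
  motion:
    - {"offset":[0,-9,8],"rotation":[0.03,0,0.03]}
    - {"offset":[0,0,8],"rotation":[0,0,0]}
  grip: 0.2

```text
time: 5.97
tool_pos: [0.4637, 0.2934, 0.1273]
tool_rot: [3.137, 0.002, 2.174]
contact_force: [-0.5, 0.6, 0.4]
opening: 0.0616
```

```bash
python3 - <<'E'
from h import *
o=st();delta(o,[.4617,.2939,.125],[np.pi,0,2.170]);print(o["joint_efforts"])
E
```

```text
5.97 [0.4637 0.2934 0.1273] [3.137e+00 2.000e-03 2.174e+00] F [-0.5  0.6  0.4] q [ 4.250e-01  5.660e-01  1.667e+00 -1.000e-03  9.030e-01 -1.780e-01] op 0.0616
tool delta mm [ 1.6 -1.3  2.3]
rotvec [0.005 0.002 0.004]
[-9.49306833e-02 -5.03135562e+01 -1.98637551e+01 -2.26723566e-02
  5.40969819e-01  3.95743148e-01]
```

Emit:
apply_moves:
  motion:
    - {"offset":[0,-1,2],"rotation":[0,0,0]}
    - {"offset":[0,0,0],"rotation":[0,0,0]}
    - {"offset":[0,0,0],"rotation":[0,0,0]}
    - {"offset":[0,0,0],"rotation":[0,0,0]}
  grip: 1
  grip_force: 60

```text
time: 6.3
tool_pos: [0.4627, 0.2928, 0.1236]
tool_rot: [3.137, 0.001, 2.176]
contact_force: [-0.2, 0.3, 0.2]
opening: 0.0435
```

```bash
python3 - <<'E'
from h import *
o=st();delta(o,[.4617,.2939,.125],[np.pi,0,2.170]);print(o["joint_efforts"])
E
```

```text
6.3 [0.4627 0.2928 0.1236] [3.137e+00 1.000e-03 2.176e+00] F [-0.2  0.3  0.2] q [ 4.240e-01  5.700e-01  1.673e+00 -1.000e-03  8.940e-01 -1.810e-01] op 0.0435
tool delta mm [ 1.4 -0.2 -1.4]
rotvec [0.004 0.001 0.006]
[-8.23449693e-03 -4.86405623e+01 -1.86618823e+01  5.40090620e-02
  2.26409698e-02  2.88491356e-03]
```

Emit:
apply_moves:
  motion:
    - {"offset":[0,0,0],"rotation":[0,0,0]}
    - {"offset":[0,0,0],"rotation":[0,0,0]}
    - {"offset":[0,0,0],"rotation":[0,0,0]}
    - {"offset":[0,0,0],"rotation":[0,0,0]}
    - {"offset":[0,0,0],"rotation":[0,0,0]}
    - {"offset":[0,0,0],"rotation":[0,0,0]}

```text
time: 6.8
tool_pos: [0.4629, 0.293, 0.1243]
tool_rot: [3.136, 0.001, 2.177]
contact_force: [-0.4, -0.1, -1.2]
opening: 0.0124
```

Emit:
apply_moves:
  motion:
    - {"offset":[0,0,-5],"rotation":[0,0,0]}
    - {"offset":[0,0,-10],"rotation":[0,0,0]}
    - {"offset":[0,0,-15],"rotation":[0,0,0]}

```text
time: 7.05
tool_pos: [0.4607, 0.2919, 0.1521]
tool_rot: [-3.138, -0.0, 2.177]
contact_force: [-0.1, -0.3, -4.2]
opening: 0.0124
```

```bash
python3 - <<'E'
from h import *
o=st()
b=read_camera("side");save(b,"pics/s7.png");crop("pics/s7.png","pics/s7a.png",140,80,260,180)
E
```

```text
7.05 [0.4607 0.2919 0.1521] [-3.138 -0.     2.177] F [-0.1 -0.3 -4.2] q [ 0.424  0.53   1.649 -0.     0.966 -0.182] op 0.0124
```

View pics/s7a.png

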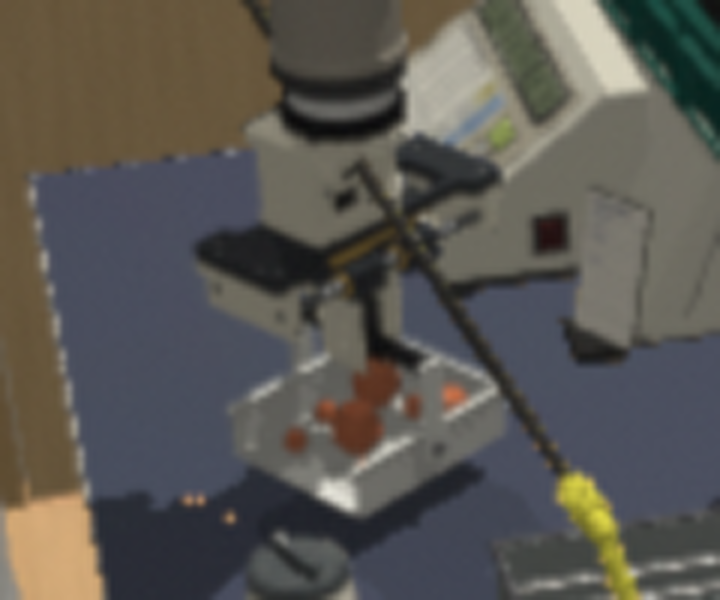

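Emit:
apply_moves:
  motion:
    - {"offset":[0,0,-12],"rotation":[0.04,0,0]}
    - {"offset":[0,0,-16],"rotation":[0.05,0,0]}
    - {"offset":[0,0,-20],"rotation":[0.05,0,0]}
    - {"offset":[0,0,-20],"rotation":[0.04,0,0]}
    - {"offset":[0,0,-20],"rotation":[0,0,0]}
    - {"offset":[0,0,-12],"rotation":[0,0,0]}

```text
time: 7.6
tool_pos: [0.4698, 0.2985, 0.2593]
tool_rot: [-2.953, 0.0, 2.177]
contact_force: [0.3, -0.7, -4.1]
opening: 0.0121
```

```bash
python3 - <<'E'
from h import *
o=st()
delta(o,[.60,.005,.25],[np.pi,0,1.56])
b=read_camera("side");save(b,"pics/s8.png");crop("pics/s8.png","pics/s8a.png",120,40,280,170)
E
```

```text
7.6 [0.4698 0.2985 0.2593] [-2.953  0.     2.177] F [ 0.3 -0.7 -4.1] q [ 0.442  0.516  1.352 -0.031  1.46  -0.157] op 0.0121
tool delta mm [-315.4  -57.3   20.5]
rotvec [-0.183  0.058  0.615]
```

View pics/s8a.png

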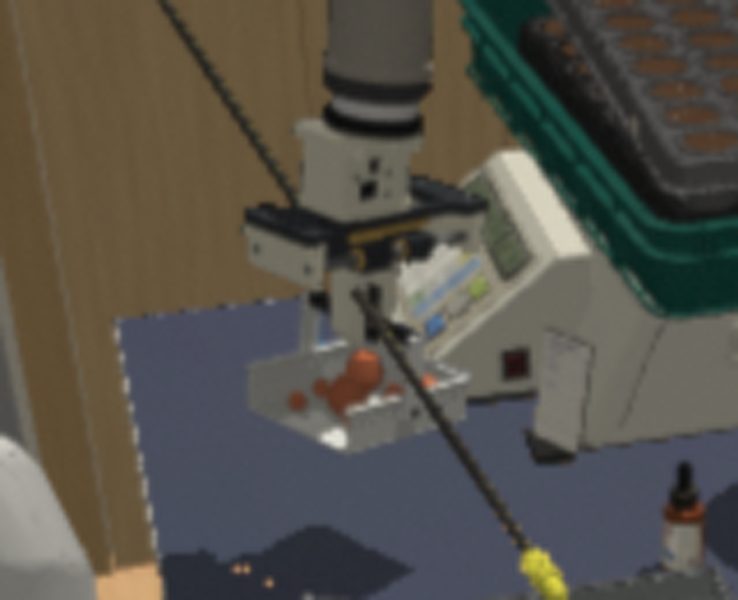

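Emit:
apply_moves:
  motion:
    - {"offset":[-8,-1,0],"rotation":[0,0,0]}
    - {"offset":[-14,-3,1],"rotation":[0,0,0]}
    - {"offset":[-20,-4,1],"rotation":[0,0,0]}
    - {"offset":[-26,-5,2],"rotation":[0,0,0]}
    - {"offset":[-30,-5,2],"rotation":[0,0,0]}
    - {"offset":[-30,-5,2],"rotation":[0,0,0]}
    - {"offset":[-30,-5,2],"rotation":[0,0,0]}
    - {"offset":[-30,-5,2],"rotation":[0,0,0]}
    - {"offset":[-28,-5,2],"rotation":[0,0,0]}
    - {"offset":[-24,-4,1],"rotation":[0,0,0]}
    - {"offset":[-18,-3,1],"rotation":[0,0,0]}
    - {"offset":[-10,-2,1],"rotation":[0,0,0]}

```text
time: 8.65
tool_pos: [0.5825, 0.0274, 0.2407]
tool_rot: [-2.942, -0.006, 2.178]
contact_force: [-0.7, -0.2, -4.0]
opening: 0.0124
```

```bash
python3 - <<'E'
from h import *
o=st()
delta(o,[.60,.005,.25],[-2.953,0,1.56])
a=read_camera("top");save(a,"pics/t9.png");crop("pics/t9.png","pics/t9a.png",120,110,300,260)
b=read_camera("side");save(b,"pics/s9.png");crop("pics/s9.png","pics/s9a.png",160,60,340,210)
E
```

```text
8.65 [0.5825 0.0274 0.2407] [-2.942 -0.006  2.178] F [-0.7 -0.2 -4. ] q [-0.035  0.574  1.306 -0.116  1.427 -0.617] op 0.0124
tool delta mm [-28.4  -0.3  -9.6]
rotvec [-0.013  0.114  0.608]
```

View pics/s9a.png

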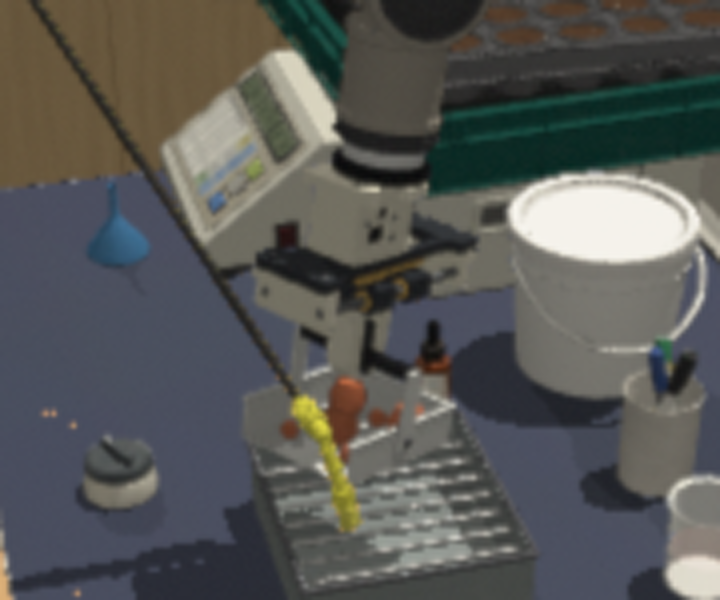

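Emit:
apply_moves:
  motion:
    - {"offset":[-5,0,-2],"rotation":[0,0.019,0.08]}
    - {"offset":[-5,0,-2],"rotation":[0,0.019,0.1]}
    - {"offset":[-5,0,-2],"rotation":[0,0.019,0.11]}
    - {"offset":[-5,0,-2],"rotation":[0,0.019,0.11]}
    - {"offset":[-5,0,-2],"rotation":[0,0.019,0.11]}
    - {"offset":[-3,0,-2],"rotation":[0,0.019,0.08]}

```text
time: 9.25
tool_pos: [0.5906, 0.0065, 0.2485]
tool_rot: [-2.929, -0.003, 1.556]
contact_force: [0.3, 0.3, -3.3]
opening: 0.0123
```

```bash
python3 - <<'E'
from h import *
o=st()
R=Ro.from_euler("xyz",o["tool_rot"]).as_matrix()
print("handle",o["tool_pos"]+R@[0,0,.047])
delta(o,[.60,.005,.25],[-2.953,0,1.555])
a=read_camera("top");save(a,"pics/t10.png");crop("pics/t10.png","pics/t10a.png",120,110,300,260)
b=read_camera("side");save(b,"pics/s10.png");crop("pics/s10.png","pics/s10a.png",160,60,340,210)
E
```

```text
9.25 [0.5906 0.0065 0.2485] [-2.929 -0.003  1.556] F [ 0.3  0.3 -3.3] q [-0.111  0.6    1.239 -0.017  1.515 -0.094] op 0.0123
handle [0.58064254 0.00674435 0.20258624]
tool delta mm [-1.3  8.9 -3.4]
rotvec [-0.024 -0.003  0.002]
```

View pics/s10a.png

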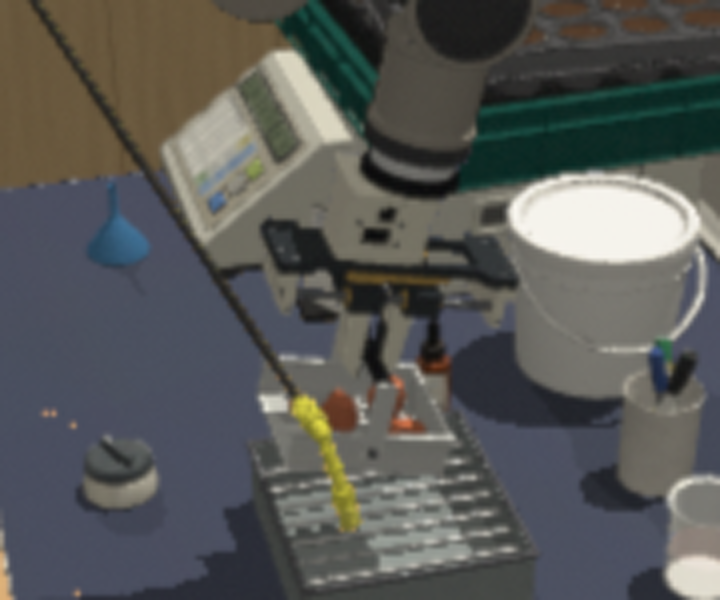

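View pics/t10a.png

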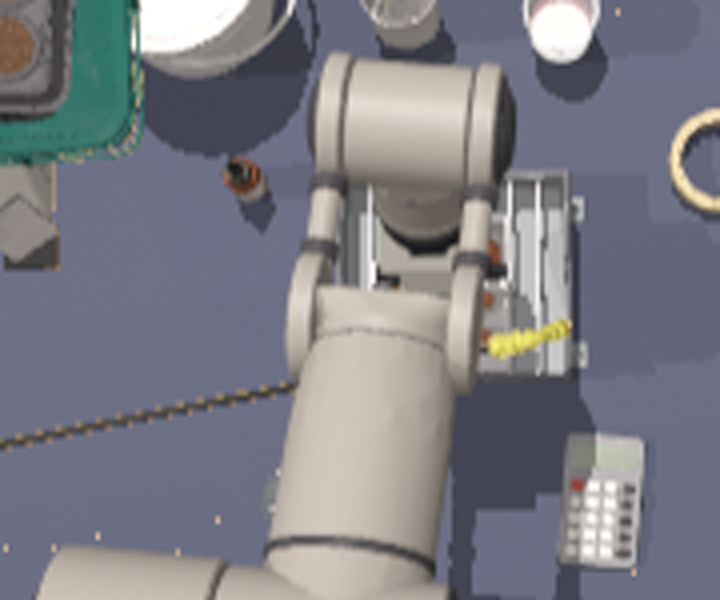

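```bash
python3 - <<'E'
from h import *
o=st()
delta(o,o["tool_pos"]+[.056,0,-.028])
E
```

```text
9.35 [0.5907 0.006  0.2487] [-2.929 -0.003  1.56 ] F [ 0.4  0.4 -3.7] q [-0.112  0.599  1.239 -0.018  1.515 -0.098] op 0.0125
tool delta mm [ 0.5 60.6 15.6]
```

Emit:
apply_moves:
  motion:
    - {"offset":[0,6,2],"rotation":[0,0,0]}
    - {"offset":[0,11,3],"rotation":[0,0,0]}
    - {"offset":[0,14,3],"rotation":[0,0,0]}
    - {"offset":[0,13,3],"rotation":[0,0,0]}
    - {"offset":[0,10,3],"rotation":[0,0,0]}
    - {"offset":[0,6,2],"rotation":[0,0,0]}
    - {"offset":[0,0,0],"rotation":[0,0,0]}

```text
time: 9.93
tool_pos: [0.6472, 0.0113, 0.2163]
tool_rot: [-2.927, -0.005, 1.585]
contact_force: [0.5, -0.5, -3.4]
opening: 0.0125
```

Emit:
apply_moves:
  motion:
    - {"offset":[0,-4.7,0.2],"rotation":[-0.1,0,0]}
    - {"offset":[0,-4.7,0.2],"rotation":[-0.1,0,0]}
    - {"offset":[0,-4.7,0.2],"rotation":[-0.1,0,0]}
    - {"offset":[0,-4.7,0.2],"rotation":[-0.1,0,0]}

```text
time: 10.27
tool_pos: [0.6285, 0.013, 0.2116]
tool_rot: [2.951, -0.005, 1.593]
contact_force: [0.7, 0.5, -4.2]
opening: 0.0124
```

```bash
cat >> h.py <<'E'
def hd(o):
    R=Ro.from_euler("xyz",o["tool_rot"]).as_matrix();print("grasp pt",np.round(o["tool_pos"]+R@[0,0,.047],4),"toolz",np.round(R[:,2],3))
E
python3 - <<'E'
from h import *
o=st();hd(o)
b=read_camera("side");save(b,"pics/s11.png");crop("pics/s11.png","pics/s11a.png",160,60,340,210)
E
```

```text
10.27 [0.6285 0.013  0.2116] [ 2.951 -0.005  1.593] F [ 0.7  0.5 -4.2] q [-0.113  0.52   1.487  0.037  0.947 -0.154] op 0.0124
grasp pt [0.6373 0.0134 0.1655] toolz [ 0.189  0.009 -0.982]
```

View pics/s11a.png

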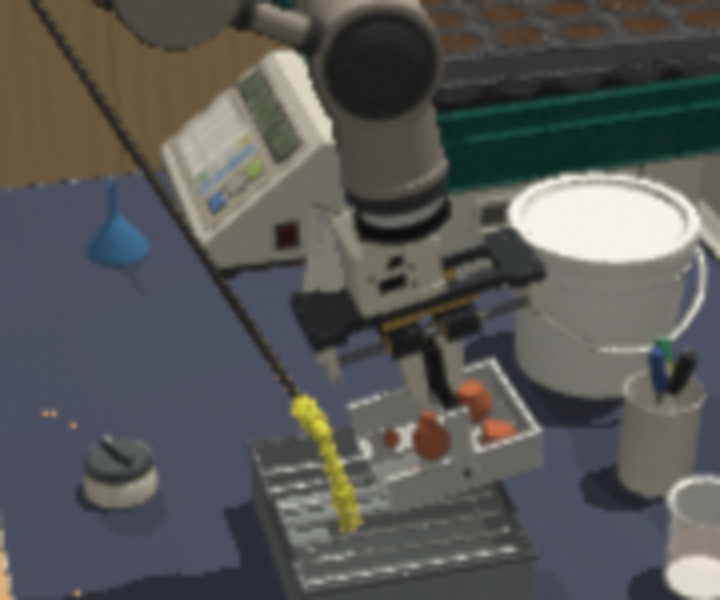

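Emit:
apply_moves:
  motion:
    - {"offset":[0,-2.8,0],"rotation":[-0.06,0,0]}
    - {"offset":[0,-2.8,0],"rotation":[-0.06,0,0]}
    - {"offset":[0,-2.8,0],"rotation":[-0.06,0,0]}
    - {"offset":[0,-2.8,0],"rotation":[-0.06,0,0]}
    - {"offset":[0,-2.8,0],"rotation":[-0.06,0,0]}
    - {"offset":[0,-2.8,0],"rotation":[-0.06,0,0]}
    - {"offset":[0,-2.8,0],"rotation":[-0.06,0,0]}

```text
time: 10.9
tool_pos: [0.6008, 0.0165, 0.2037]
tool_rot: [2.537, -0.004, 1.606]
contact_force: [0.4, 1.5, -3.2]
opening: 0.0123
```

```bash
python3 - <<'E'
from h import *
o=st();hd(o)
b=read_camera("side");save(b,"pics/s12.png");crop("pics/s12.png","pics/s12a.png",160,60,340,210)
E
```

```text
10.9 [0.6008 0.0165 0.2037] [ 2.537 -0.004  1.606] F [ 0.4  1.5 -3.2] q [-0.145  0.387  1.885  0.374  0.293 -0.506] op 0.0123
grasp pt [0.6275 0.0176 0.165 ] toolz [ 0.568  0.024 -0.823]
```

View pics/s12a.png

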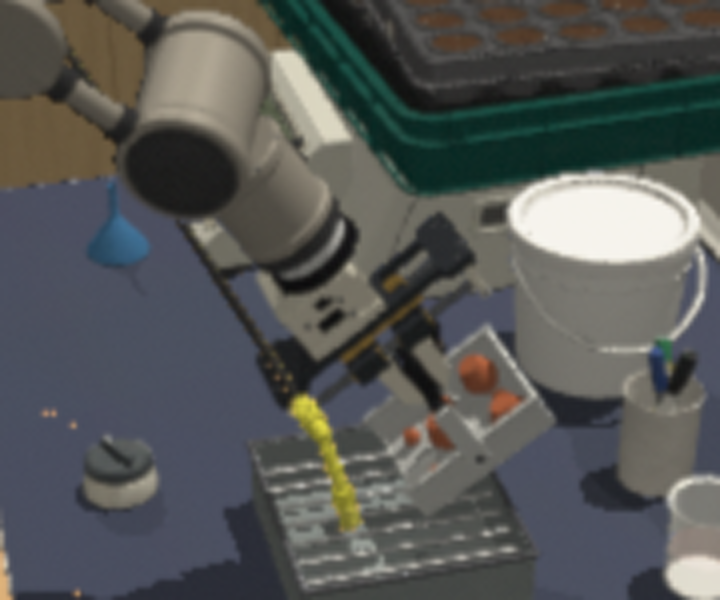

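Emit:
apply_moves:
  motion:
    - {"offset":[0,4.7,-3],"rotation":[0.1,0,0]}
    - {"offset":[0,4.7,-4],"rotation":[0.1,0,0]}
    - {"offset":[0,4.7,-4],"rotation":[0.1,0,0]}
    - {"offset":[0,4.7,-4],"rotation":[0.1,0,0]}
    - {"offset":[0,4.7,-4],"rotation":[0.1,0,0]}
    - {"offset":[0,4.7,-4],"rotation":[0.1,0,0]}

```text
time: 11.45
tool_pos: [0.6099, 0.0159, 0.2349]
tool_rot: [-3.09, 0.007, 1.601]
contact_force: [1.5, 0.2, -3.8]
opening: 0.0123
```

Emit:
apply_moves:
  motion:
    - {"offset":[0,0,-2],"rotation":[0,0,-0.1]}
    - {"offset":[0,0,-2],"rotation":[0,0,-0.12]}
    - {"offset":[0,0,-2],"rotation":[0,0,-0.12]}
    - {"offset":[0,0,0],"rotation":[0,0,-0.12]}
    - {"offset":[0,0,0],"rotation":[0,0,-0.12]}
    - {"offset":[0,0,0],"rotation":[0,0,-0.12]}
    - {"offset":[0,0,0],"rotation":[0,0,-0.12]}
    - {"offset":[0,0,0],"rotation":[0,0,-0.12]}
    - {"offset":[0,0,0],"rotation":[0,0,-0.12]}
    - {"offset":[0,0,0],"rotation":[0,0,-0.12]}
    - {"offset":[0,0,0],"rotation":[0,0,-0.12]}
    - {"offset":[0,0,0],"rotation":[0,0,-0.12]}

```text
time: 12.45
tool_pos: [0.6151, 0.0108, 0.2538]
tool_rot: [-3.09, -0.083, 3.068]
contact_force: [-0.1, -0.0, -2.0]
opening: 0.0122
```

```bash
python3 - <<'E'
from h import *
o=st();hd(o)
delta(o,[.60,.035,.217],[np.pi,0,3.14])
b=read_camera("side");save(b,"pics/s13.png");crop("pics/s13.png","pics/s13a.png",160,60,340,210)
E
```

```text
12.45 [0.6151 0.0108 0.2538] [-3.09  -0.083  3.068] F [-0.1 -0.  -2. ] q [-0.085  0.58   1.247 -0.053  1.397 -1.573] op 0.0122
grasp pt [0.6111 0.0087 0.2071] toolz [-0.086 -0.045 -0.995]
tool delta mm [13.8 24.9 36.9]
rotvec [-0.048 -0.085 -0.07 ]
```

View pics/s13a.png

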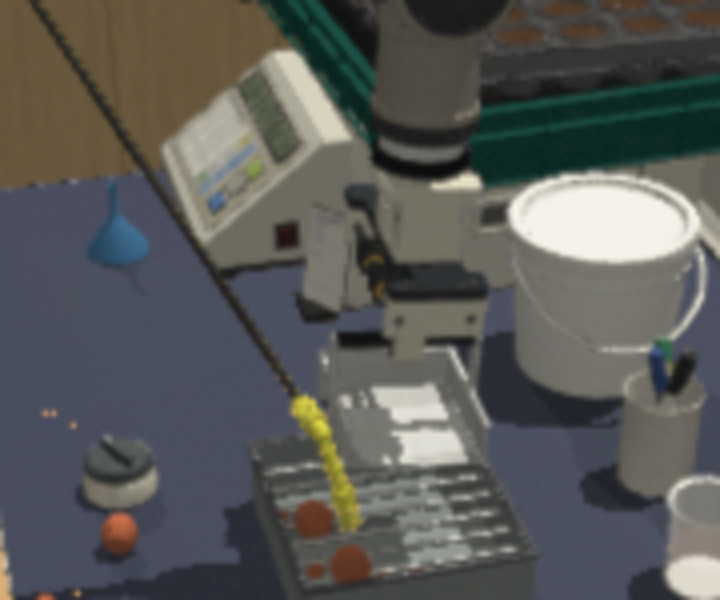

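```bash
python3 - <<'E'
from h import *
a=read_camera("top");save(a,"pics/t14.png");b=read_camera("side");save(b,"pics/s14.png")
crop("pics/t14.png","pics/t14a.png",140,130,340,280);crop("pics/s14.png","pics/s14a.png",120,100,320,250)
for p in (a,b):
  for n in ["lump_1_mid","chip_1_mid"]:
    print(n,[(np.round(r["location"],3).tolist(),round(r["score"],2)) for r in tip_of(n,p)][:8])
E
```

```text
lump_1_mid [([0.543, -0.083, 0.065], 0.53)]
chip_1_mid []
lump_1_mid [([0.54, -0.081, 0.058], 0.58)]
chip_1_mid []
```

View pics/t14a.png

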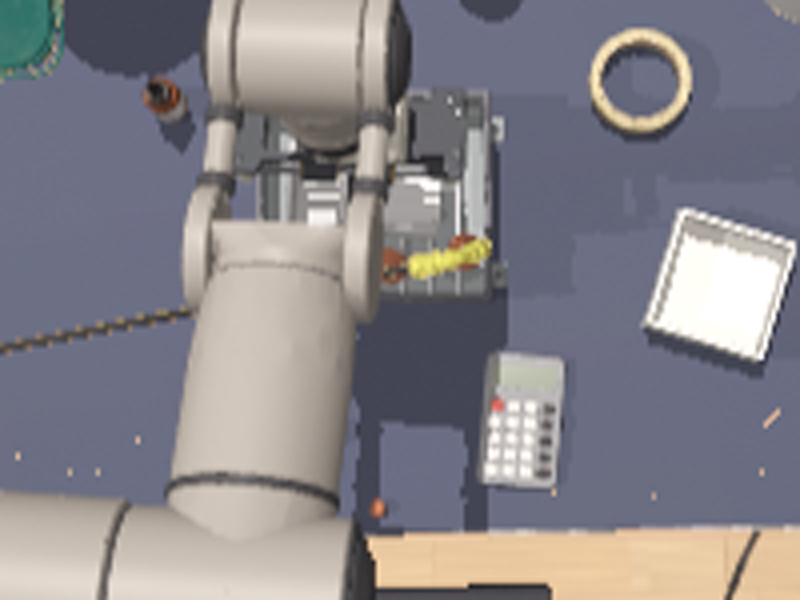

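View pics/s14a.png

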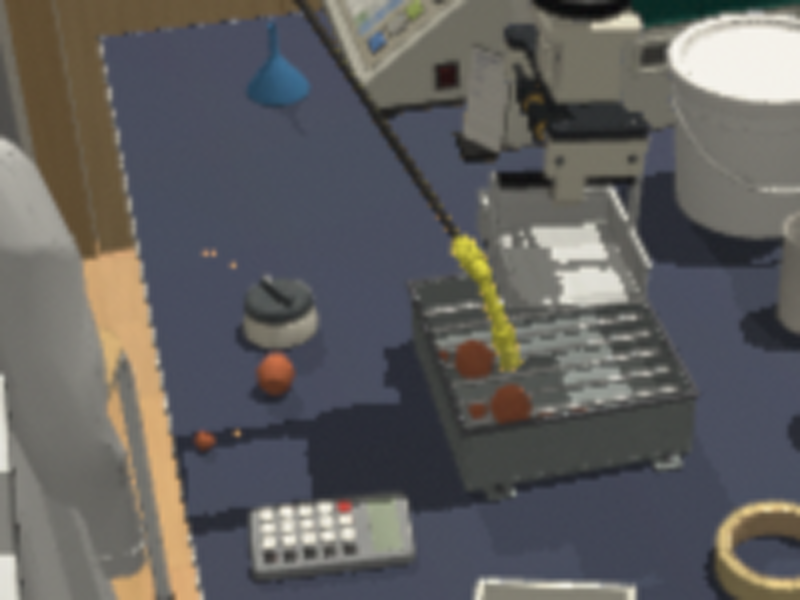

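```bash
python3 - <<'E'
from h import *
o=st();hd(o)
a=read_camera("top");b=read_camera("side")
print("chip",onz(a,(234.5,257),.006),onz(b,(120+205*.25,100+440*.25),.006),"lump",onz(b,(188.7,193.5),.015))
delta(o,[.465,.30,.20],[np.pi,0,2.8])
R=Ro.from_euler("xyz",o["tool_rot"]).as_matrix()
E
```

```text
12.8 [0.615  0.0112 0.2528] [-3.092 -0.081  3.06 ] F [-0.1  0.5 -2.6] q [-0.086  0.579  1.251 -0.05   1.393 -1.566] op 0.0124
grasp pt [0.611  0.0092 0.206 ] toolz [-0.084 -0.043 -0.996]
chip [0.30586765 0.00772242 0.006     ] [0.30796286 0.01007789 0.006     ] lump [0.37600615 0.07153086 0.015     ]
tool delta mm [168.1 278.6  53. ]
rotvec [-0.06  -0.074  0.262]
```

Emit:
apply_moves:
  motion:
    - {"offset":[17,28,0],"rotation":[-0.006,-0.0075,0.0]}
    - {"offset":[17,28,0],"rotation":[-0.006,-0.0075,0.0]}
    - {"offset":[17,28,0],"rotation":[-0.006,-0.0075,0.0]}
    - {"offset":[17,28,0],"rotation":[-0.006,-0.0075,0.0]}
    - {"offset":[17,28,0],"rotation":[-0.006,-0.0075,0.0]}
    - {"offset":[17,28,5],"rotation":[-0.006,-0.0075,0.0]}
    - {"offset":[17,28,10],"rotation":[-0.006,-0.0075,0.0]}
    - {"offset":[17,28,10],"rotation":[-0.006,-0.0075,0.0]}
    - {"offset":[17,28,10],"rotation":[-0.006,-0.0075,0.0]}
    - {"offset":[15,25,10],"rotation":[-0.006,-0.0075,0.0]}

```text
time: 13.73
tool_pos: [0.4683, 0.3062, 0.2099]
tool_rot: [3.13, 0.004, 3.039]
contact_force: [0.8, 1.0, -2.3]
opening: 0.0122
```

```bash
python3 - <<'E'
from h import *
o=st();hd(o)
delta(o,[.465,.30,.135],[np.pi,0,o["tool_rot"][2]])
a=read_camera("top");save(a,"pics/t15.png");b=read_camera("side");save(b,"pics/s15.png")
crop("pics/t15.png","pics/t15a.png",120,130,320,280);crop("pics/s15.png","pics/s15a.png",120,80,320,230)
for p in (a,b):
  for n in ["lump_1_mid","chip_1_mid"]:
    print(n,[(np.round(r["location"],3).tolist(),round(r["score"],2)) for r in tip_of(n,p)][:8])
E
```

```text
13.73 [0.4683 0.3062 0.2099] [3.13  0.004 3.039] F [ 0.8  1.  -2.3] q [ 0.439  0.477  1.554  0.008  1.101 -1.033] op 0.0122
grasp pt [0.4685 0.3067 0.1629] toolz [ 0.005  0.011 -1.   ]
tool delta mm [ 2.9 -7.3 74.8]
rotvec [0.011 0.004 0.   ]
lump_1_mid [([0.54, -0.082, 0.063], 0.49)]
chip_1_mid [([0.483, -0.55, -0.001], 0.4)]
lump_1_mid [([0.385, -0.129, -0.001], 0.48), ([0.544, -0.082, 0.057], 0.4)]
chip_1_mid [([0.384, -0.132, 0.003], 0.35)]
```

View pics/t15a.png

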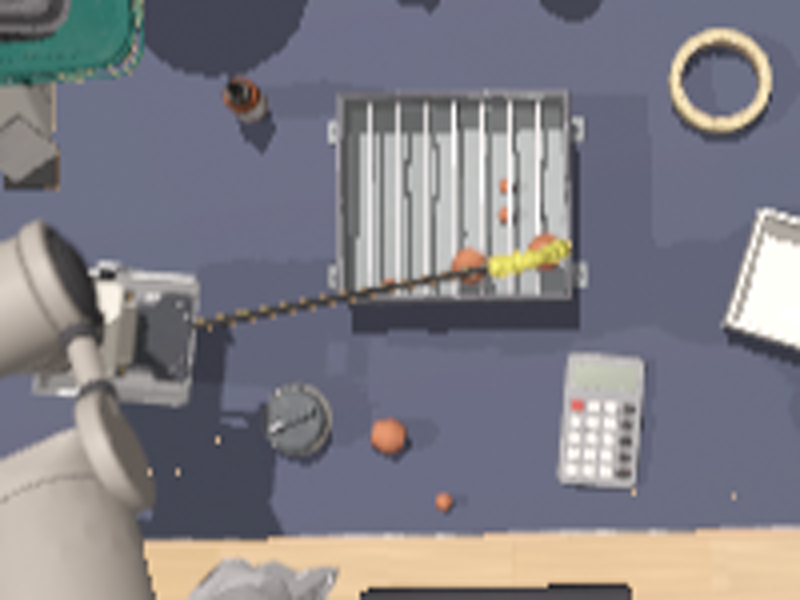

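View pics/s15a.png

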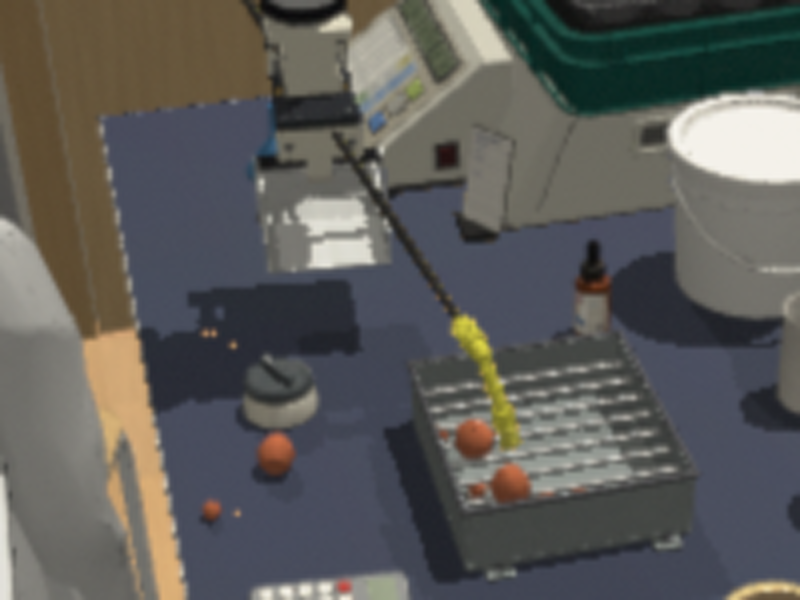

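Emit:
apply_moves:
  motion:
    - {"offset":[1,-2,20],"rotation":[0.011,0,0]}
    - {"offset":[1,-2,25],"rotation":[0,0,0]}
    - {"offset":[0,-1,20],"rotation":[0,0,0]}
    - {"offset":[0,0,10],"rotation":[0,0,0]}
    - {"offset":[0,0,4],"rotation":[0,0,0]}

```text
time: 14.45
tool_pos: [0.4748, 0.2948, 0.1336]
tool_rot: [3.138, 0.014, 3.028]
contact_force: [-0.2, -0.1, -2.1]
opening: 0.0124
```

```bash
python3 - <<'E'
from h import *
o=st()
E
```

```text
14.45 [0.4748 0.2948 0.1336] [3.138 0.014 3.028] F [-0.2 -0.1 -2.1] q [ 0.42   0.569  1.639 -0.005  0.919 -1.033] op 0.0124
```

Emit:
apply_moves:
  motion:
    - {"offset":[0,0,5],"rotation":[0,0.014,0]}
    - {"offset":[0,0,3],"rotation":[0,0,0]}
    - {"offset":[0,0,2],"rotation":[0,0,0]}

```text
time: 14.7
tool_pos: [0.4768, 0.2936, 0.1242]
tool_rot: [3.137, 0.0, 3.025]
contact_force: [-11.3, 1.1, 27.5]
opening: 0.0123
```

```bash
python3 - <<'E'
from h import *
o=st()
E
```

```text
14.7 [0.4768 0.2936 0.1242] [3.137 0.    3.025] F [-11.3   1.1  27.5] q [ 0.413  0.588  1.636  0.005  0.916 -1.043] op 0.0123
```

Touched down. Release and rise.

Emit:
apply_moves:
  motion:
    - {"offset":[0,0,-1],"rotation":[0,0,0]}
    - {"offset":[0,0,0],"rotation":[0,0,0]}
    - {"offset":[0,0,0],"rotation":[0,0,0]}
    - {"offset":[0,0,0],"rotation":[0,0,0]}
    - {"offset":[0,0,0],"rotation":[0,0,0]}
    - {"offset":[0,0,-10],"rotation":[0,0,0]}
    - {"offset":[0,0,-25],"rotation":[0,0,0]}
    - {"offset":[0,0,-35],"rotation":[0,0,0]}
  grip: 0.3

```text
time: 15.37
tool_pos: [0.4755, 0.2929, 0.1956]
tool_rot: [3.14, -0.005, 3.025]
contact_force: [0.9, -1.8, 0.0]
opening: 0.0612
```

```bash
python3 - <<'E'
from h import *
o=st()
a=read_camera("top");save(a,"pics/t16.png");b=read_camera("side");save(b,"pics/s16.png")
crop("pics/t16.png","pics/t16a.png",130,140,300,265);crop("pics/s16.png","pics/s16a.png",140,100,320,230)
E
```

```text
15.37 [0.4755 0.2929 0.1956] [ 3.14  -0.005  3.025] F [ 0.9 -1.8  0. ] q [ 0.413  0.496  1.565  0.004  1.084 -1.043] op 0.0612
```

View pics/t16a.png

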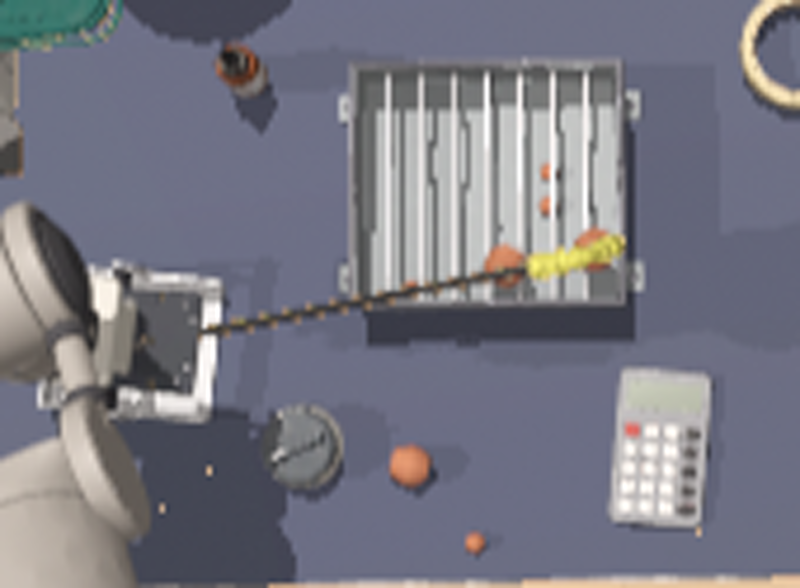

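View pics/s16a.png

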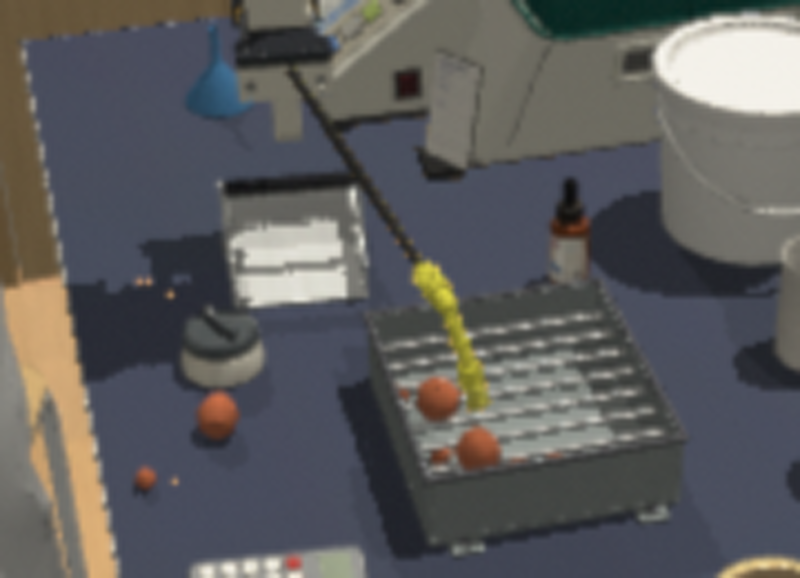

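```bash
python3 - <<'E'
from h import *
a=read_camera("top");b=read_camera("side")
print("L3",tri(a,(217.1,239),b,(188.8,193.6)))
print("chipbench",tri(a,(230.7,255.2),b,(172.6,207.5)))
print("L1",tri(a,(237.7,196.5),b,(238.3,189.5)))
print("L2 side z.064",onz(b,(248,201),.064),"top",onz(a,(130+594*.2125,140+245*.2125),.064))
print("chip B side",[onz(b,(239,202.6),z) for z in(.01,.055)])
print("chip A side",[onz(b,(231,188.4),z) for z in(.01,.055)],"top",[onz(a,(217.1,201),z) for z in(.01,.055)])
o=st();delta(o,[.378,.075,.13],[np.pi,0,1.75])
E
```

```text
L3 [0.37548415 0.07149044 0.0146151 ]
chipbench [0.31339351 0.02188158 0.00607205]
L1 [ 0.52984923 -0.01109428  0.06094772]
L2 side z.064 [ 0.54444005 -0.08192131  0.064     ] top [ 0.5439048 -0.0796551  0.064    ]
chip B side [array([ 0.53047729, -0.01617951,  0.01      ]), array([ 0.51767911, -0.07121536,  0.055     ])]
chip A side [array([0.52282552, 0.06802335, 0.01      ]), array([0.51039811, 0.00890734, 0.055     ])] top [array([0.51831009, 0.07012556, 0.01      ]), array([0.51478775, 0.06582913, 0.055     ])]
15.57 [0.4771 0.2936 0.1978] [3.136e+00 2.000e-03 3.025e+00] F [-0.9 -0.4 -0.7] q [ 0.413  0.493  1.563  0.004  1.08  -1.043] op 0.0643
tool delta mm [  73.1 -229.    66.4]
rotvec [ 0.006 -0.002  1.275]
```

```bash
cat >> h.py <<'E'
import json
def plan(tgt,rpy,n,o=None):
    o=o or observe();p0=np.array(o["tool_pos"]);R0=Ro.from_euler("xyz",o["tool_rot"]);R1=Ro.from_euler("xyz",rpy)
    w=(R0.inv()*R1).as_rotvec();w1=w/n;rows=[]
    # per-row equal world shift
    for k in range(n):
        R=R0*Ro.from_rotvec(w1*k); d=R.inv().apply((np.array(tgt)-p0)/n*1000)
        rows.append({"offset":[round(float(v),1) for v in d],"rotation":[round(float(v),3) for v in w1]})
    print(json.dumps(rows))
E
python3 - <<'E'
from h import *
o=st();plan([.377,.073,.135],[np.pi,0,2.0],9,o)
E
```

```text
15.57 [0.4771 0.2936 0.1978] [3.136e+00 2.000e-03 3.025e+00] F [-0.9 -0.4 -0.7] q [ 0.413  0.493  1.563  0.004  1.08  -1.043] op 0.0643
[{"offset": [8.2, -25.7, 6.8], "rotation": [0.001, -0.0, 0.114]}, {"offset": [5.2, -26.4, 6.8], "rotation": [0.001, -0.0, 0.114]}, {"offset": [2.2, -26.9, 6.9], "rotation": [0.001, -0.0, 0.114]}, {"offset": [-0.9, -26.9, 6.9], "rotation": [0.001, -0.0, 0.114]}, {"offset": [-3.9, -26.7, 6.9], "rotation": [0.001, -0.0, 0.114]}, {"offset": [-6.9, -26.0, 6.9], "rotation": [0.001, -0.0, 0.114]}, {"offset": [-9.8, -25.1, 6.9], "rotation": [0.001, -0.0, 0.114]}, {"offset": [-12.6, -23.8, 6.9], "rotation": [0.001, -0.0, 0.114]}, {"offset": [-15.2, -22.2, 7.0], "rotation": [0.001, -0.0, 0.114]}]
```

Emit:
apply_moves:
  motion:
    - {"offset":[8.2,-25.7,4],"rotation":[0.001,0,0.114]}
    - {"offset":[5.2,-26.4,4],"rotation":[0.001,0,0.114]}
    - {"offset":[2.2,-26.9,6.9],"rotation":[0,0,0.114]}
    - {"offset":[-0.9,-26.9,6.9],"rotation":[0,0,0.114]}
    - {"offset":[-3.9,-26.7,6.9],"rotation":[0,0,0.114]}
    - {"offset":[-6.9,-26,6.9],"rotation":[0,0,0.114]}
    - {"offset":[-9.8,-25.1,6.9],"rotation":[0,0,0.114]}
    - {"offset":[-12.6,-23.8,6.9],"rotation":[0,0,0.114]}
    - {"offset":[-15.2,-22.2,7],"rotation":[0,0,0.114]}
    - {"offset":[0,0,0],"rotation":[0,0,0]}

```text
time: 16.4
tool_pos: [0.3614, 0.0676, 0.1312]
tool_rot: [-3.131, -0.007, 1.953]
contact_force: [-0.5, 0.6, 0.2]
opening: 0.0642
```

```bash
python3 - <<'E'
from h import *
o=st();delta(o,[.3765,.0725,.064],[np.pi,0,2.0]);plan([.3765,.0725,.064],[np.pi,0,2.0],4,o)
E
```

```text
16.4 [0.3614 0.0676 0.1312] [-3.131 -0.007  1.953] F [-0.5  0.6  0.2] q [-0.026  0.311  2.134  0.004  0.709 -0.412] op 0.0642
tool delta mm [-1.6 16.6 67. ]
rotvec [-0.01  -0.008 -0.047]
[{"offset": [-0.4, 4.1, 16.7], "rotation": [-0.003, -0.002, -0.012]}, {"offset": [-0.4, 4.1, 16.8], "rotation": [-0.003, -0.002, -0.012]}, {"offset": [-0.4, 4.0, 16.8], "rotation": [-0.003, -0.002, -0.012]}, {"offset": [-0.4, 4.0, 16.8], "rotation": [-0.003, -0.002, -0.012]}]
```

Emit:
apply_moves:
  motion:
    - {"offset":[-1.6,16,5],"rotation":[-0.01,-0.008,-0.047]}
    - {"offset":[0,0,12],"rotation":[0,0,0]}
    - {"offset":[0,0,12],"rotation":[0,0,0]}

```text
time: 16.65
tool_pos: [0.3761, 0.0708, 0.1011]
tool_rot: [-3.141, 0.0, 1.999]
contact_force: [-0.4, 1.1, -0.0]
opening: 0.0642
```

```bash
python3 - <<'E'
from h import *
o=st();delta(o,[.3765,.0725,.064],[np.pi,0,2.0])
b=read_camera("side");save(b,"pics/s17.png");crop("pics/s17.png","pics/s17a.png",130,120,260,220)
E
```

```text
16.65 [0.3761 0.0708 0.1011] [-3.141  0.     1.999] F [-0.4  1.1 -0. ] q [-1.500e-02  3.930e-01  2.133e+00 -1.000e-03  6.160e-01 -4.420e-01] op 0.0642
tool delta mm [ 1.3  1.1 37.1]
rotvec [-0.001  0.    -0.001]
```

View pics/s17a.png

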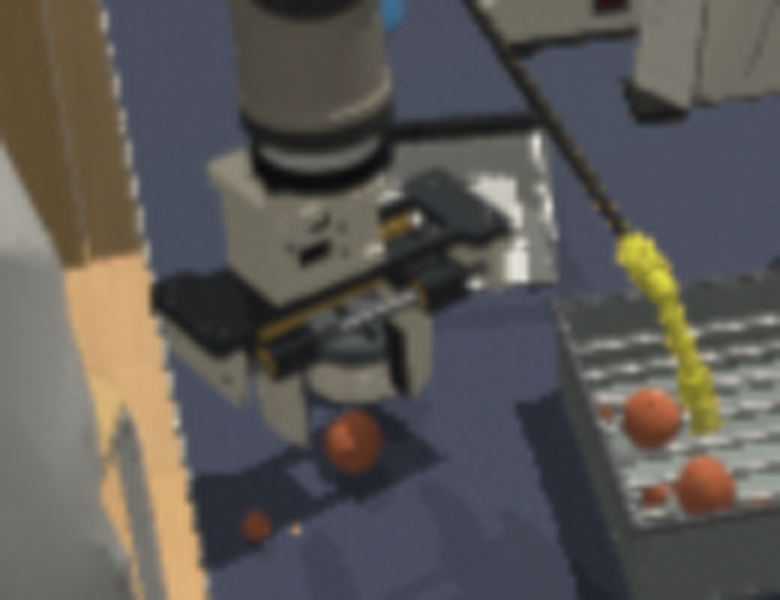

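Emit:
apply_moves:
  motion:
    - {"offset":[1,1,13],"rotation":[0,0,0]}
    - {"offset":[0,0,11],"rotation":[0,0,0]}
    - {"offset":[0,0,5],"rotation":[0,0,0]}

```text
time: 16.95
tool_pos: [0.3756, 0.073, 0.0691]
tool_rot: [-3.137, -0.002, 2.002]
contact_force: [-0.1, 0.9, -0.2]
opening: 0.0643
```

Emit:
apply_moves:
  motion:
    - {"offset":[0,0,0],"rotation":[0,0,0]}
    - {"offset":[0,0,0],"rotation":[0,0,0]}
    - {"offset":[0,0,0],"rotation":[0,0,0]}
    - {"offset":[0,0,0],"rotation":[0,0,0]}
    - {"offset":[0,0,0],"rotation":[0,0,0]}
    - {"offset":[0,0,0],"rotation":[0,0,0]}
  grip: 1
  grip_force: 12

```text
time: 17.45
tool_pos: [0.3755, 0.0736, 0.0697]
tool_rot: [-3.135, -0.003, 2.004]
contact_force: [-0.1, 0.4, -0.5]
opening: 0.0328
```

```bash
python3 - <<'E'
from h import *
o=st();plan([.3755,.0736,.155],[np.pi,0,2.0],3,o)
o["tool_pos"]=np.array([.3755,.0736,.155]);plan([.612,.0445,.155],[np.pi,0,1.57],8,o)
E
```

```text
17.45 [0.3755 0.0736 0.0697] [-3.135e+00 -3.000e-03  2.004e+00] F [-0.1  0.4 -0.5] q [-0.007  0.468  2.153 -0.     0.527 -0.44 ] op 0.0328
[{"offset": [0.1, -0.2, -28.4], "rotation": [-0.002, -0.001, 0.001]}, {"offset": [0.0, -0.1, -28.4], "rotation": [-0.002, -0.001, 0.001]}, {"offset": [0.0, -0.1, -28.4], "rotation": [-0.002, -0.001, 0.001]}]
[{"offset": [-15.7, 25.3, -0.2], "rotation": [-0.001, -0.0, 0.054]}, {"offset": [-14.3, 26.1, -0.2], "rotation": [-0.001, -0.0, 0.054]}, {"offset": [-12.9, 26.9, -0.2], "rotation": [-0.001, -0.0, 0.054]}, {"offset": [-11.4, 27.5, -0.1], "rotation": [-0.001, -0.0, 0.054]}, {"offset": [-9.9, 28.1, -0.1], "rotation": [-0.001, -0.0, 0.054]}, {"offset": [-8.4, 28.6, -0.1], "rotation": [-0.001, -0.0, 0.054]}, {"offset": [-6.8, 29.0, -0.1], "rotation": [-0.001, -0.0, 0.054]}, {"offset": [-5.2, 29.3, -0.0], "rotation": [-0.001, -0.0, 0.054]}]
```

Emit:
apply_moves:
  motion:
    - {"offset":[0,0,-15],"rotation":[0,0,0]}
    - {"offset":[0,0,-35],"rotation":[0,0,0]}
    - {"offset":[0,0,-40],"rotation":[0,0,0]}
    - {"offset":[-15.7,25,0],"rotation":[0,0,0.054]}
    - {"offset":[-14.3,26,0],"rotation":[0,0,0.054]}
    - {"offset":[-12.9,27,0],"rotation":[0,0,0.054]}
    - {"offset":[-11.4,27.5,0],"rotation":[0,0,0.054]}
    - {"offset":[-9.9,28,0],"rotation":[0,0,0.054]}
    - {"offset":[-8.4,28.6,0],"rotation":[0,0,0.054]}
    - {"offset":[-6.8,29,0],"rotation":[0,0,0.054]}
    - {"offset":[-5.2,29,0],"rotation":[0,0,0.054]}
    - {"offset":[0,0,0],"rotation":[0,0,0]}

```text
time: 18.45
tool_pos: [0.6195, 0.0416, 0.172]
tool_rot: [3.135, 0.001, 1.551]
contact_force: [-1.5, -0.6, -0.5]
opening: 0.0327
```

```bash
python3 - <<'E'
from h import *
o=st();plan([.612,.0445,.120],[np.pi,0,1.57],3,o)
b=read_camera("side");save(b,"pics/s18.png");crop("pics/s18.png","pics/s18a.png",160,80,320,210)
E
```

```text
18.45 [0.6195 0.0416 0.172 ] [3.135e+00 1.000e-03 1.551e+00] F [-1.5 -0.6 -0.5] q [-0.056  0.622  1.408 -0.     1.106 -0.036] op 0.0327
[{"offset": [0.9, -2.6, 17.3], "rotation": [0.002, 0.0, -0.006]}, {"offset": [1.0, -2.6, 17.3], "rotation": [0.002, 0.0, -0.006]}, {"offset": [1.0, -2.5, 17.3], "rotation": [0.002, 0.0, -0.006]}]
```

View pics/s18a.png

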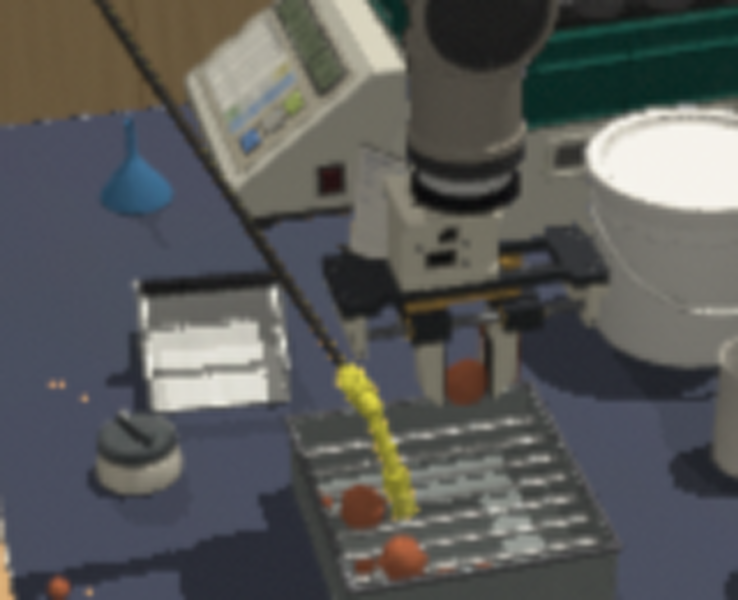

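Emit:
apply_moves:
  motion:
    - {"offset":[0.9,-2.5,20],"rotation":[0,0,0]}
    - {"offset":[0.9,-2.5,16],"rotation":[0,0,0]}
    - {"offset":[0.9,-2.5,10],"rotation":[0,0,0]}
    - {"offset":[0,0,5],"rotation":[0,0,0]}

```text
time: 18.83
tool_pos: [0.6071, 0.0453, 0.1202]
tool_rot: [3.139, 0.0, 1.557]
contact_force: [-0.2, 0.5, 0.6]
opening: 0.0324
```

```bash
python3 - <<'E'
from h import *
o=st()
E
```

```text
18.83 [0.6071 0.0453 0.1202] [3.139 0.    1.557] F [-0.2  0.5  0.6] q [-0.051  0.665  1.491 -0.     0.983 -0.037] op 0.0324
```

Lower 2 mm, open slowly, rise.

Emit:
apply_moves:
  motion:
    - {"offset":[0,0,2],"rotation":[0,0,0]}
    - {"offset":[0,0,0],"rotation":[0,0,0]}
    - {"offset":[0,0,0],"rotation":[0,0,0]}
    - {"offset":[0,0,0],"rotation":[0,0,0]}
    - {"offset":[0,0,0],"rotation":[0,0,0]}
    - {"offset":[0,0,-10],"rotation":[0,0,0]}
    - {"offset":[0,0,-25],"rotation":[0,0,0]}
    - {"offset":[0,0,-30],"rotation":[0,0,0]}
  grip: 0.3

```text
time: 19.5
tool_pos: [0.6026, 0.0457, 0.1824]
tool_rot: [-3.133, -0.0, 1.559]
contact_force: [1.5, 0.1, 0.5]
opening: 0.0643
```

```bash
python3 - <<'E'
from h import *
o=st()
a=read_camera("top");save(a,"pics/t19.png");crop("pics/t19.png","pics/t19a.png",160,140,300,265)
b=read_camera("side");save(b,"pics/s19.png");crop("pics/s19.png","pics/s19a.png",160,100,320,230)
E
```

```text
19.5 [0.6026 0.0457 0.1824] [-3.133 -0.     1.559] F [1.5 0.1 0.5] q [-0.051  0.589  1.437 -0.     1.124 -0.039] op 0.0643
```

View pics/s19a.png

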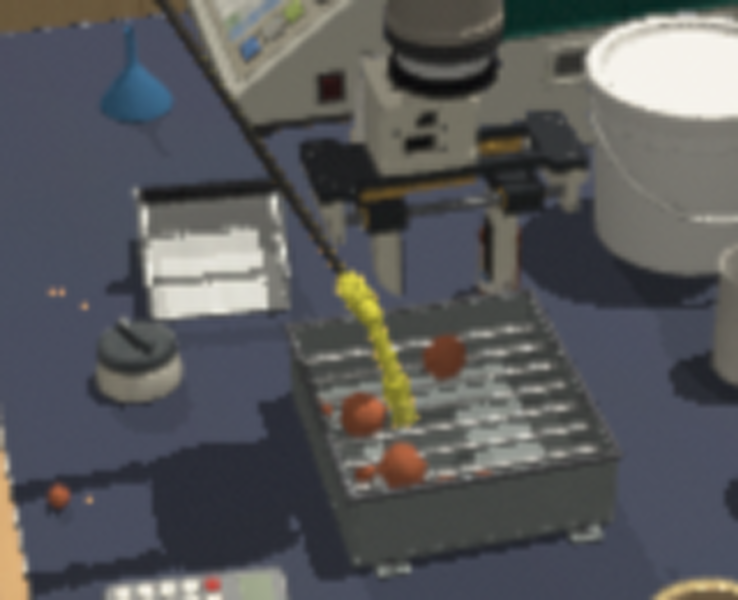

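View pics/t19a.png

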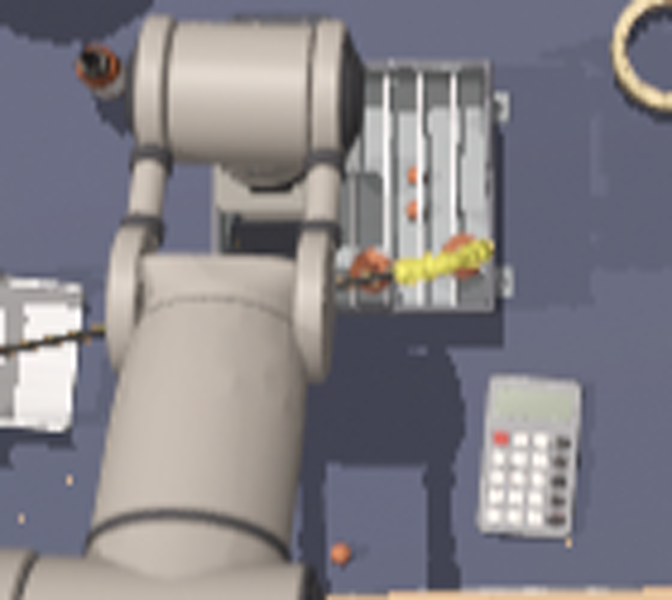

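```bash
python3 - <<'E'
from h import *
o=st()
R=Ro.from_euler("xyz",[np.pi,0,np.pi])*Ro.from_rotvec([0,.35,0]); e=R.as_euler("xyz");print(e)
plan([.375,.022,.150],[np.pi,0,np.pi],13,o)
E
```

```text
19.6 [0.6058 0.0457 0.1881] [3.138 0.    1.559] F [0.1 0.9 0.2] q [-0.051  0.583  1.431 -0.     1.124 -0.039] op 0.0645
[ 3.14159265 -0.35        3.14159265]
[{"offset": [-2.0, -17.7, 2.9], "rotation": [0.0, 0.0, -0.122]}, {"offset": [0.1, -17.9, 2.9], "rotation": [0.0, 0.0, -0.122]}, {"offset": [2.3, -17.7, 2.9], "rotation": [0.0, 0.0, -0.122]}, {"offset": [4.4, -17.3, 2.9], "rotation": [0.0, 0.0, -0.122]}, {"offset": [6.5, -16.6, 2.9], "rotation": [0.0, 0.0, -0.122]}, {"offset": [8.5, -15.7, 2.9], "rotation": [0.0, 0.0, -0.122]}, {"offset": [10.3, -14.6, 2.9], "rotation": [0.0, 0.0, -0.122]}, {"offset": [12.0, -13.2, 2.9], "rotation": [0.0, 0.0, -0.122]}, {"offset": [13.5, -11.7, 2.9], "rotation": [0.0, 0.0, -0.122]}, {"offset": [14.8, -9.9, 2.9], "rotation": [0.0, 0.0, -0.122]}, {"offset": [15.9, -8.0, 2.9], "rotation": [0.0, 0.0, -0.122]}, {"offset": [16.8, -6.0, 2.9], "rotation": [0.0, 0.0, -0.122]}, {"offset": [17.4, -4.0, 2.9], "rotation": [0.0, 0.0, -0.122]}]
```

Emit:
apply_moves:
  motion:
    - {"offset":[-2,-17.7,0],"rotation":[0,0,-0.122]}
    - {"offset":[0,-18,0],"rotation":[0,0,-0.122]}
    - {"offset":[2.3,-17.7,0],"rotation":[0,0,-0.122]}
    - {"offset":[4.4,-17.3,0],"rotation":[0,0,-0.122]}
    - {"offset":[6.5,-16.6,0],"rotation":[0,0,-0.122]}
    - {"offset":[8.5,-15.7,0],"rotation":[0,0,-0.122]}
    - {"offset":[10.3,-14.6,0],"rotation":[0,0,-0.122]}
    - {"offset":[12,-13.2,0],"rotation":[0,0,-0.122]}
    - {"offset":[13.5,-11.7,0],"rotation":[0,0,-0.122]}
    - {"offset":[14.8,-9.9,3],"rotation":[0,0,-0.122]}
    - {"offset":[15.9,-8,10],"rotation":[0,0,-0.122]}
    - {"offset":[16.8,-6,10],"rotation":[0,0,-0.122]}

```text
time: 20.6
tool_pos: [0.3907, 0.0189, 0.1718]
tool_rot: [-3.141, 0.029, 3.058]
contact_force: [0.2, -0.2, 0.2]
opening: 0.0644
```

```bash
python3 - <<'E'
from h import *
o=st()
plan([.36,.022,.125],[np.pi,-.35,np.pi],4,o)
E
```

```text
20.6 [0.3907 0.0189 0.1718] [-3.141  0.029  3.058] F [ 0.2 -0.2  0.2] q [-0.15   0.251  2.055  0.003  0.807 -1.639] op 0.0644
[{"offset": [8.1, 0.1, 11.5], "rotation": [0.003, 0.095, -0.021]}, {"offset": [6.9, 0.3, 12.2], "rotation": [0.003, 0.095, -0.021]}, {"offset": [5.7, 0.5, 12.8], "rotation": [0.003, 0.095, -0.021]}, {"offset": [4.5, 0.7, 13.3], "rotation": [0.003, 0.095, -0.021]}]
```

Emit:
apply_moves:
  motion:
    - {"offset":[8,0,11],"rotation":[0.003,0.095,-0.021]}
    - {"offset":[7,0.3,12],"rotation":[0.003,0.095,-0.021]}
    - {"offset":[5.7,0.5,12],"rotation":[0.003,0.095,-0.021]}
    - {"offset":[4.5,0.7,12],"rotation":[0.003,0.095,-0.021]}
    - {"offset":[0,0,0],"rotation":[0,0,0]}
  grip: 0.5

```text
time: 21.02
tool_pos: [0.3546, 0.0214, 0.1286]
tool_rot: [3.139, -0.364, -3.129]
contact_force: [-0.8, -0.7, 0.1]
opening: 0.0459
```

```bash
python3 - <<'E'
from h import *
o=st()
R=Ro.from_euler("xyz",o["tool_rot"]).as_matrix();print("tip",o["tool_pos"]+R@[0,0,.066])
delta(o,np.array([.3134,.022,.0065])-R@[0,0,.066],[np.pi,-.35,np.pi])
b=read_camera("side");save(b,"pics/s20.png");crop("pics/s20.png","pics/s20a.png",120,140,220,220)
a=read_camera("top");save(a,"pics/t20.png");crop("pics/t20.png","pics/t20a.png",160,180,300,280)
E
```

```text
21.02 [0.3546 0.0214 0.1286] [ 3.139 -0.364 -3.129] F [-0.8 -0.7  0.1] q [-0.123  0.45   1.962 -0.051  1.091 -1.674] op 0.0459
tip [0.33109763 0.02132422 0.06690642]
tool delta mm [-5.   0.7 62.7]
rotvec [-0.002 -0.014  0.012]
```

View pics/s20a.png

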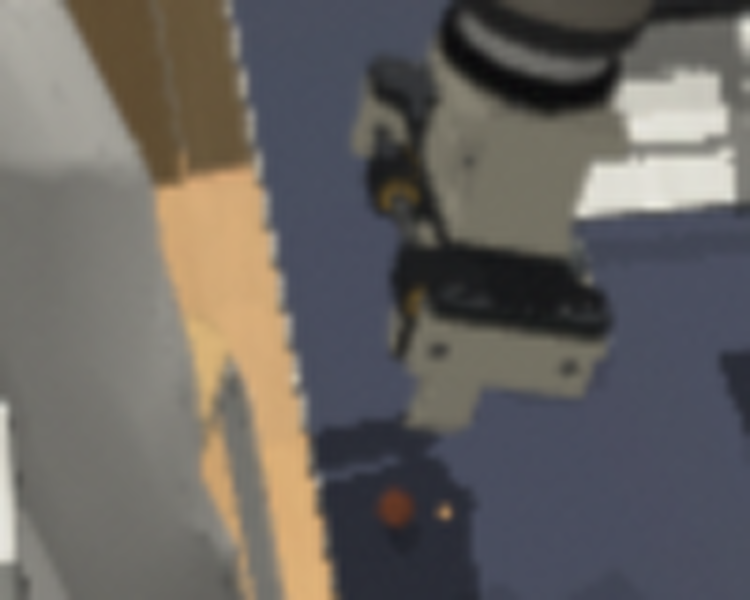

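View pics/t20a.png

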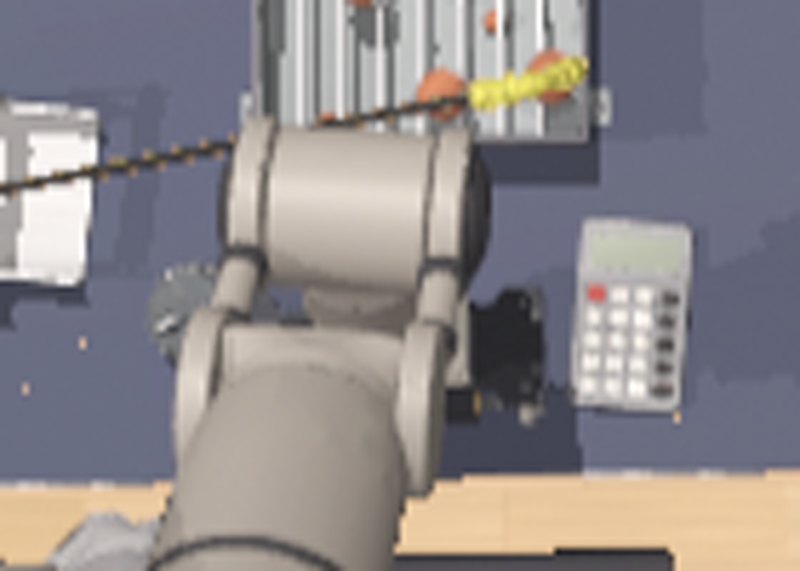

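Emit:
apply_moves:
  motion:
    - {"offset":[-4,0.7,18],"rotation":[0,0,0.012]}
    - {"offset":[-1,0,18],"rotation":[0,0,0]}
    - {"offset":[0,0,12],"rotation":[0,0,0]}
    - {"offset":[0,0,6],"rotation":[0,0,0]}

```text
time: 21.45
tool_pos: [0.3455, 0.0218, 0.0801]
tool_rot: [-3.137, -0.331, 3.136]
contact_force: [-0.3, 0.3, -0.3]
opening: 0.0461
```

```bash
python3 - <<'E'
from h import *
o=st()
R=Ro.from_euler("xyz",o["tool_rot"]).as_matrix();print("tip",o["tool_pos"]+R@[0,0,.066])
delta(o,np.array([.3134,.022,.0065])-R@[0,0,.066],[np.pi,-.35,np.pi])
b=read_camera("side");save(b,"pics/s21.png");crop("pics/s21.png","pics/s21a.png",120,150,220,230)
E
```

```text
21.45 [0.3455 0.0218 0.0801] [-3.137 -0.331  3.136] F [-0.3  0.3 -0.3] q [-0.127  0.521  2.04  -0.056  0.91  -1.651] op 0.0461
tip [0.32401165 0.02157347 0.01771112]
tool delta mm [ 6.4  0.4 14.1]
rotvec [-0.003  0.018 -0.005]
```

View pics/s21a.png

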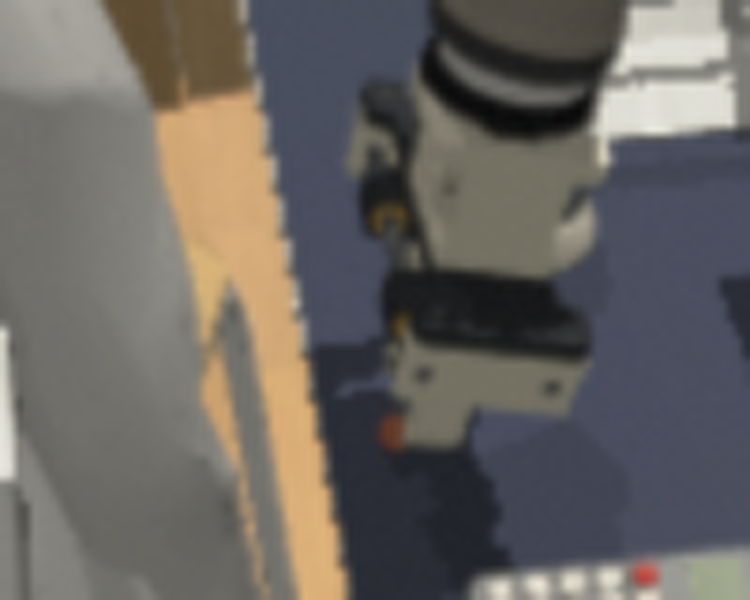

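Emit:
apply_moves:
  motion:
    - {"offset":[4,0,7],"rotation":[0,0.018,0]}
    - {"offset":[4,0,5],"rotation":[0,0,0]}
    - {"offset":[0,0,1],"rotation":[0,0,0]}

```text
time: 21.75
tool_pos: [0.3335, 0.0216, 0.0715]
tool_rot: [-3.136, -0.346, 3.135]
contact_force: [-0.3, -0.7, -0.5]
opening: 0.0458
```

```bash
python3 - <<'E'
from h import *
o=st()
R=Ro.from_euler("xyz",o["tool_rot"]).as_matrix();print("tip",o["tool_pos"]+R@[0,0,.066])
b=read_camera("side");save(b,"pics/s22.png");crop("pics/s22.png","pics/s22a.png",120,150,220,230)
E
```

```text
21.75 [0.3335 0.0216 0.0715] [-3.136 -0.346  3.135] F [-0.3 -0.7 -0.5] q [-0.13   0.534  2.068 -0.061  0.883 -1.648] op 0.0458
tip [0.31118948 0.02142252 0.00943516]
```

View pics/s22a.png

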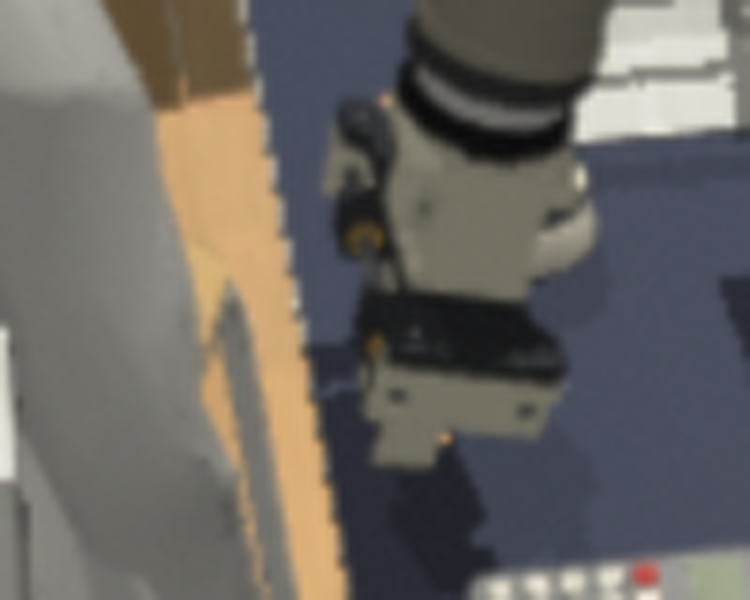

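Emit:
apply_moves:
  motion:
    - {"offset":[-1,0,4],"rotation":[0,0,0]}
    - {"offset":[0,0,0],"rotation":[0,0,0]}
    - {"offset":[0,0,0],"rotation":[0,0,0]}
    - {"offset":[0,0,0],"rotation":[0,0,0]}
    - {"offset":[0,0,0],"rotation":[0,0,0]}
    - {"offset":[0,0,0],"rotation":[0,0,0]}
    - {"offset":[0,0,0],"rotation":[0,0,0]}
  grip: 1
  grip_force: 10

```text
time: 22.38
tool_pos: [0.3351, 0.0214, 0.0679]
tool_rot: [-3.136, -0.341, 3.135]
contact_force: [-0.6, 0.0, -0.7]
opening: 0.0141
```

```bash
python3 - <<'E'
from h import *
o=st()
R=Ro.from_euler("xyz",o["tool_rot"]).as_matrix();print("tip",o["tool_pos"]+R@[0,0,.066])
plan([.39,.022,.19],[np.pi,0,np.pi],5,o)
E
```

```text
22.38 [0.3351 0.0214 0.0679] [-3.136 -0.341  3.135] F [-0.6  0.  -0.7] q [-0.13   0.541  2.069 -0.061  0.87  -1.647] op 0.0141
tip [0.31301387 0.02115734 0.00569692]
[{"offset": [-2.2, 0.0, -26.7], "rotation": [-0.001, -0.068, -0.001]}, {"offset": [-4.0, 0.1, -26.5], "rotation": [-0.001, -0.068, -0.001]}, {"offset": [-5.8, 0.1, -26.1], "rotation": [-0.001, -0.068, -0.001]}, {"offset": [-7.6, 0.1, -25.7], "rotation": [-0.001, -0.068, -0.001]}, {"offset": [-9.3, 0.1, -25.1], "rotation": [-0.001, -0.068, -0.001]}]
```

Gripped something 14 mm wide. Lift while untilting.

Emit:
apply_moves:
  motion:
    - {"offset":[-2,0,-15],"rotation":[0,-0.068,0]}
    - {"offset":[-4,0,-26],"rotation":[0,-0.068,0]}
    - {"offset":[-6,0,-28],"rotation":[0,-0.068,0]}
    - {"offset":[-8,0,-28],"rotation":[0,-0.068,0]}
    - {"offset":[-10,0,-26],"rotation":[0,-0.068,0]}

```text
time: 22.8
tool_pos: [0.3867, 0.0221, 0.1831]
tool_rot: [-3.138, -0.003, 3.137]
contact_force: [0.2, -0.1, 0.1]
opening: 0.0141
```

```bash
python3 - <<'E'
from h import *
o=st()
plan([.64,.0185,.19],[np.pi,0,np.pi],8,o)
b=read_camera("side");save(b,"pics/s23.png");crop("pics/s23.png","pics/s23a.png",120,90,320,240)
E
```

```text
22.8 [0.3867 0.0221 0.1831] [-3.138e+00 -3.000e-03  3.137e+00] F [ 0.2 -0.1  0.1] q [-0.139  0.238  2.029 -0.005  0.877 -1.702] op 0.0141
[{"offset": [-31.7, -0.3, -1.0], "rotation": [-0.0, -0.0, -0.001]}, {"offset": [-31.7, -0.3, -1.0], "rotation": [-0.0, -0.0, -0.001]}, {"offset": [-31.7, -0.3, -0.9], "rotation": [-0.0, -0.0, -0.001]}, {"offset": [-31.7, -0.4, -0.9], "rotation": [-0.0, -0.0, -0.001]}, {"offset": [-31.7, -0.4, -0.9], "rotation": [-0.0, -0.0, -0.001]}, {"offset": [-31.7, -0.4, -0.9], "rotation": [-0.0, -0.0, -0.001]}, {"offset": [-31.7, -0.4, -0.9], "rotation": [-0.0, -0.0, -0.001]}, {"offset": [-31.7, -0.4, -0.9], "rotation": [-0.0, -0.0, -0.001]}]
```

View pics/s23a.png

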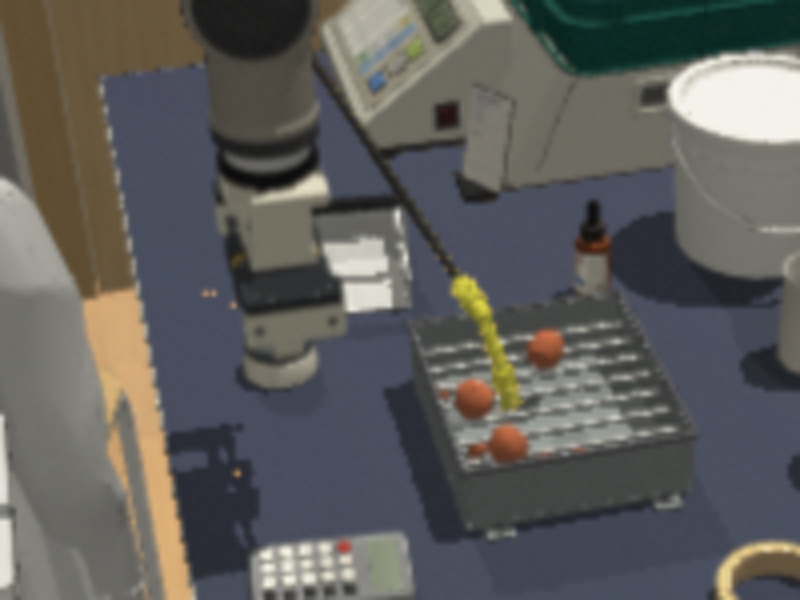

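```bash
python3 - <<'E'
from h import *
a=read_camera("top")
for c in (388,421,455,487,520,553,587): print(onz(a,(130+c*.2125-.4,172),.048).round(4))
g=cv2.imread("pics/t16.png",0)
for r in (165,172,180): print(r,[ (i,int(v)) for i,v in enumerate(g[r]) if 204<i<262])
E
```

```text
[0.6245 0.084  0.048 ]
[0.6239 0.0577 0.048 ]
[0.6233 0.0307 0.048 ]
[0.6227 0.0053 0.048 ]
[ 0.6221 -0.021   0.048 ]
[ 0.6215 -0.0471  0.048 ]
[ 0.6208 -0.0741  0.048 ]
165 [(205, 95), (206, 84), (207, 112), (208, 105), (209, 110), (210, 185), (211, 187), (212, 233), (213, 148), (214, 183), (215, 109), (216, 184), (217, 185), (218, 187), (219, 227), (220, 168), (221, 183), (222, 109), (223, 185), (224, 184), (225, 186), (226, 227), (227, 164), (228, 124), (229, 174), (230, 195), (231, 196), (232, 198), (233, 255), (234, 158), (235, 110), (236, 196), (237, 195), (238, 195), (239, 199), (240, 250), (241, 181), (242, 126), (243, 196), (244, 195), (245, 195), (246, 197), (247, 242), (248, 108), (249, 195), (250, 196), (251, 197), (252, 197), (253, 199), (254, 244), (255, 187), (256, 125), (257, 196), (258, 196), (259, 196), (260, 173), (261, 157)]
172 [(205, 97), (206, 83), (207, 112), (208, 106), (209, 112), (210, 186), (211, 188), (212, 234), (213, 142), (214, 186), (215, 111), (216, 186), (217, 187), (218, 189), (219, 231), (220, 167), (221, 110), (222, 186), (223, 186), (224, 186), 
[... 431 characters left out ...]
 (261, 151)]
180 [(205, 115), (206, 83), (207, 112), (208, 106), (209, 111), (210, 187), (211, 189), (212, 235), (213, 173), (214, 185), (215, 113), (216, 188), (217, 188), (218, 189), (219, 233), (220, 173), (221, 185), (222, 111), (223, 187), (224, 186), (225, 188), (226, 230), (227, 166), (228, 126), (229, 167), (230, 198), (231, 197), (232, 200), (233, 228), (234, 165), (235, 129), (236, 198), (237, 198), (238, 198), (239, 200), (240, 242), (241, 164), (242, 128), (243, 198), (244, 197), (245, 198), (246, 200), (247, 255), (248, 158), (249, 128), (250, 196), (251, 196), (252, 197), (253, 200), (254, 254), (255, 119), (256, 196), (257, 197), (258, 196), (259, 197), (260, 195), (261, 133)]
```

Emit:
apply_moves:
  motion:
    - {"offset":[-31,0,0],"rotation":[0,0,0]}
    - {"offset":[-31,0,0],"rotation":[0,0,0]}
    - {"offset":[-31,0,0],"rotation":[0,0,0]}
    - {"offset":[-31,0,0],"rotation":[0,0,0]}
    - {"offset":[-31,0,0],"rotation":[0,0,0]}
    - {"offset":[-31,0,0],"rotation":[0,0,0]}
    - {"offset":[-31,0,0],"rotation":[0,0,0]}
    - {"offset":[-31,0,0],"rotation":[0,0,0]}
    - {"offset":[0,0,0],"rotation":[0,0,0]}

```text
time: 23.65
tool_pos: [0.6389, 0.0214, 0.1739]
tool_rot: [-3.137, -0.019, 3.136]
contact_force: [-1.9, -0.5, 0.1]
opening: 0.0141
```

```bash
python3 - <<'E'
from h import *
o=st()
plan([.65,-.0078,.125],[np.pi,0,np.pi],4,o)
E
```

```text
23.65 [0.6389 0.0214 0.1739] [-3.137 -0.019  3.136] F [-1.9 -0.5  0.1] q [-0.084  0.662  1.325 -0.006  1.174 -1.647] op 0.0141
[{"offset": [-3.0, -7.2, 12.2], "rotation": [-0.001, -0.005, -0.001]}, {"offset": [-3.0, -7.3, 12.2], "rotation": [-0.001, -0.005, -0.001]}, {"offset": [-2.9, -7.3, 12.2], "rotation": [-0.001, -0.005, -0.001]}, {"offset": [-2.8, -7.3, 12.2], "rotation": [-0.001, -0.005, -0.001]}]
```

Emit:
apply_moves:
  motion:
    - {"offset":[-3,-10,8],"rotation":[0,-0.007,0]}
    - {"offset":[-3,-10,10],"rotation":[0,-0.006,0]}
    - {"offset":[-3,-9,12],"rotation":[0,-0.005,0]}
    - {"offset":[-2,0,10],"rotation":[0,0,0]}
    - {"offset":[0,0,5],"rotation":[0,0,0]}

```text
time: 24.07
tool_pos: [0.6457, -0.0112, 0.1198]
tool_rot: [-3.138, -0.011, 3.136]
contact_force: [-0.7, 0.5, 0.0]
opening: 0.0142
```

```bash
python3 - <<'E'
from h import *
o=st()
plan([.65,-.0078,.118],[np.pi,0,np.pi],1,o)
E
```

```text
24.07 [ 0.6457 -0.0112  0.1198] [-3.138 -0.011  3.136] F [-0.7  0.5  0. ] q [-0.134  0.729  1.359 -0.006  1.063 -1.696] op 0.0142
[{"offset": [-4.3, 3.4, 1.7], "rotation": [-0.004, -0.011, -0.005]}]
```

Emit:
apply_moves:
  motion:
    - {"offset":[0,3.4,0],"rotation":[0,0,0]}
    - {"offset":[0,0,0],"rotation":[0,0,0]}

```text
time: 24.23
tool_pos: [0.6434, -0.0081, 0.1171]
tool_rot: [-3.138, -0.016, 3.135]
contact_force: [-0.4, 0.5, 0.2]
opening: 0.0143
```

Emit:
apply_moves:
  motion:
    - {"offset":[0,0,0],"rotation":[0,0,0]}
    - {"offset":[0,0,0],"rotation":[0,0,0]}
    - {"offset":[0,0,0],"rotation":[0,0,0]}
    - {"offset":[0,0,-8],"rotation":[0,0,0]}
    - {"offset":[0,0,-25],"rotation":[0,0,0]}
    - {"offset":[0,0,-30],"rotation":[0,0,0]}
  grip: 0.62

```text
time: 24.73
tool_pos: [0.6414, -0.0059, 0.1786]
tool_rot: [-3.14, -0.026, 3.137]
contact_force: [0.9, -0.2, 0.3]
opening: 0.0351
```

```bash
python3 - <<'E'
from h import *
o=st()
a=read_camera("top");save(a,"pics/t24.png");crop("pics/t24.png","pics/t24a.png",190,140,300,220)
b=read_camera("side");save(b,"pics/s24.png");crop("pics/s24.png","pics/s24a.png",210,140,310,230)
E
```

```text
24.73 [ 0.6414 -0.0059  0.1786] [-3.14  -0.026  3.137] F [ 0.9 -0.2  0.3] q [-0.127  0.664  1.306 -0.005  1.197 -1.691] op 0.0351
```

View pics/s24a.png

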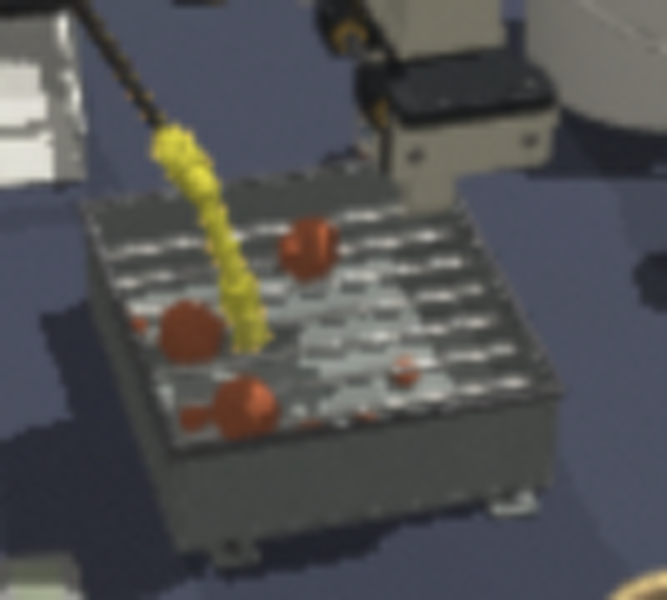

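View pics/t24a.png

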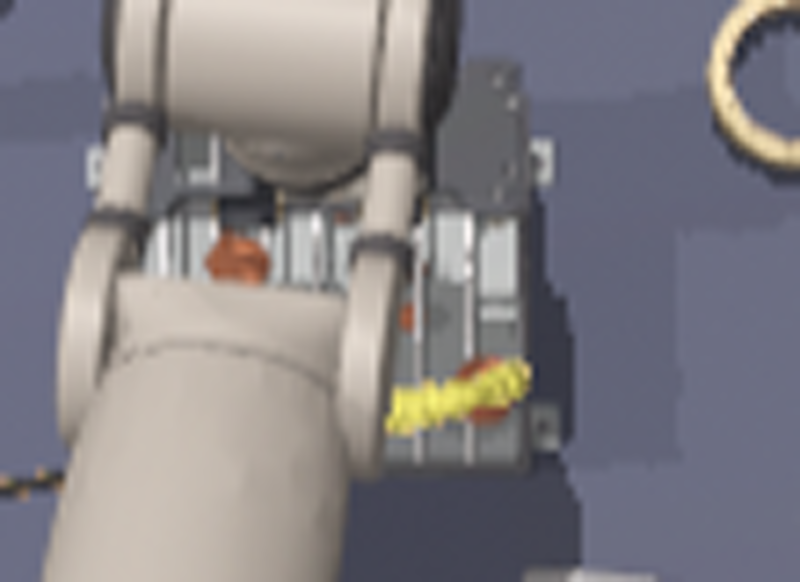

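```bash
python3 - <<'E'
from h import *
a=read_camera("top");b=read_camera("side")
f=lambda x,y:(210+x*.15,140+y*.15)
for n,u in (("L3",(309,248)),("L1",(190,332)),("L2",(246,407))): print(n,[onz(b,f(*u),z).round(4) for z in (.058,.064)])
for u in ((403,372),(193,416)): print([onz(b,f(*u),z).round(4) for z in (.01,.055)])
k=110/800
print("L2top",onz(a,(190+492*k,140+385*k),.062),"L3top",onz(a,(190+240*k,140+257*k),.062))
for p in (a,b): print([(np.round(r["location"],3).tolist(),round(r["score"],2)) for r in tip_of("lump_1_mid",p)])
o=st()
plan([.607,.045,.15],[np.pi,0,np.pi],3,o)
E
```

```text
L3 [array([0.6074, 0.0441, 0.058 ]), array([0.605, 0.036, 0.064])]
L1 [array([ 0.5315, -0.0091,  0.058 ]), array([ 0.5297, -0.0169,  0.064 ])]
L2 [array([ 0.5429, -0.0739,  0.058 ]), array([ 0.541 , -0.0812,  0.064 ])]
[array([ 0.6425, -0.0086,  0.01  ]), array([ 0.6243, -0.064 ,  0.055 ])]
[array([ 0.5306, -0.0151,  0.01  ]), array([ 0.5178, -0.0702,  0.055 ])]
L2top [ 0.54074303 -0.0848217   0.062     ] L3top [0.60904744 0.0420307  0.062     ]
[([0.538, -0.083, 0.06], 0.61)]
[([0.537, -0.079, 0.059], 0.5), ([0.483, -0.551, -0.004], 0.41), ([0.476, 0.294, 0.001], 0.36)]
25.03 [ 0.6417 -0.006   0.1782] [-3.14  -0.024  3.137] F [-0.  -0.1  0.2] q [-0.127  0.664  1.308 -0.005  1.194 -1.691] op 0.0348
[{"offset": [11.4, 17.0, 9.6], "rotation": [-0.001, -0.008, -0.002]}, {"offset": [11.5, 17.0, 9.6], "rotation": [-0.001, -0.008, -0.002]}, {"offset": [11.5, 17.0, 9.5], "rotation": [-0.001, -0.008, -0.002]}]
```

Emit:
apply_moves:
  motion:
    - {"offset":[11.5,16,7],"rotation":[0,-0.008,0]}
    - {"offset":[11.5,16,7],"rotation":[0,-0.008,0]}
    - {"offset":[11.5,16,7],"rotation":[0,-0.008,0]}
    - {"offset":[0,0,0],"rotation":[0,0,0]}
    - {"offset":[0,0,0],"rotation":[0,0,0]}
  grip: 0.35

```text
time: 25.45
tool_pos: [0.6036, 0.0428, 0.1518]
tool_rot: [-3.14, -0.008, 3.135]
contact_force: [0.5, 0.6, 0.6]
opening: 0.0589
```

```bash
python3 - <<'E'
from h import *
o=st()
plan([.607,.043,.119],[np.pi,0,np.pi],3,o)
E
```

```text
25.45 [0.6036 0.0428 0.1518] [-3.14  -0.008  3.135] F [0.5 0.6 0.6] q [-0.055  0.625  1.466 -0.003  1.058 -1.618] op 0.0589
[{"offset": [-1.2, 0.1, 10.9], "rotation": [-0.001, -0.003, -0.002]}, {"offset": [-1.2, 0.1, 10.9], "rotation": [-0.001, -0.003, -0.002]}, {"offset": [-1.1, 0.1, 10.9], "rotation": [-0.001, -0.003, -0.002]}]
```

Emit:
apply_moves:
  motion:
    - {"offset":[-2,0,12],"rotation":[0,-0.004,0]}
    - {"offset":[-2,0,12],"rotation":[0,-0.004,0]}
    - {"offset":[-1,0,8],"rotation":[0,0,0]}

```text
time: 25.7
tool_pos: [0.61, 0.0419, 0.1196]
tool_rot: [-3.139, 0.002, 3.135]
contact_force: [-0.5, -0.9, -0.6]
opening: 0.0597
```

Emit:
apply_moves:
  motion:
    - {"offset":[0,0,0],"rotation":[0,0,0]}
    - {"offset":[0,0,0],"rotation":[0,0,0]}
    - {"offset":[0,0,0],"rotation":[0,0,0]}
    - {"offset":[0,0,0],"rotation":[0,0,0]}
    - {"offset":[0,0,0],"rotation":[0,0,0]}
  grip: 1
  grip_force: 15

```text
time: 26.12
tool_pos: [0.6111, 0.0421, 0.1188]
tool_rot: [3.14, 0.001, 3.133]
contact_force: [0.3, 2.1, 0.9]
opening: 0.0336
```

```bash
python3 - <<'E'
from h import *
o=st()
p=o["tool_pos"]+[0,0,.05];o["tool_pos"]=p
plan([.515,-.305,.17],[np.pi,0,np.pi],12,o)
E
```

```text
26.12 [0.6111 0.0421 0.1188] [3.140e+00 1.000e-03 3.133e+00] F [0.3 2.1 0.9] q [-0.057  0.673  1.478  0.002  0.989 -1.619] op 0.0336
[{"offset": [7.7, -29.0, -0.1], "rotation": [0.0, 0.0, -0.001]}, {"offset": [7.8, -29.0, -0.1], "rotation": [0.0, 0.0, -0.001]}, {"offset": [7.8, -29.0, -0.1], "rotation": [0.0, 0.0, -0.001]}, {"offset": [7.8, -29.0, -0.1], "rotation": [0.0, 0.0, -0.001]}, {"offset": [7.8, -29.0, -0.1], "rotation": [0.0, 0.0, -0.001]}, {"offset": [7.9, -29.0, -0.1], "rotation": [0.0, 0.0, -0.001]}, {"offset": [7.9, -29.0, -0.1], "rotation": [0.0, 0.0, -0.001]}, {"offset": [7.9, -29.0, -0.1], "rotation": [0.0, 0.0, -0.001]}, {"offset": [7.9, -28.9, -0.1], "rotation": [0.0, 0.0, -0.001]}, {"offset": [7.9, -28.9, -0.1], "rotation": [0.0, 0.0, -0.001]}, {"offset": [8.0, -28.9, -0.1], "rotation": [0.0, 0.0, -0.001]}, {"offset": [8.0, -28.9, -0.1], "rotation": [0.0, 0.0, -0.001]}]
```

Emit:
apply_moves:
  motion:
    - {"offset":[0,0,-20],"rotation":[0,0,0]}
    - {"offset":[0,0,-30],"rotation":[0,0,0]}
    - {"offset":[8,-29,0],"rotation":[0,0,0]}
    - {"offset":[8,-29,0],"rotation":[0,0,0]}
    - {"offset":[8,-32,0],"rotation":[0,0,0]}
    - {"offset":[8,-32,0],"rotation":[0,0,0]}
    - {"offset":[8,-32,0],"rotation":[0,0,0]}
    - {"offset":[8,-32,0],"rotation":[0,0,0]}
    - {"offset":[8,-32,0],"rotation":[0,0,0]}
    - {"offset":[8,-32,0],"rotation":[0,0,0]}
    - {"offset":[8,-32,0],"rotation":[0,0,0]}
    - {"offset":[8,-32,0],"rotation":[0,0,0]}

```text
time: 27.12
tool_pos: [0.5299, -0.2788, 0.1798]
tool_rot: [-3.139, 0.016, -3.138]
contact_force: [0.1, -0.1, -0.1]
opening: 0.0335
```

```bash
python3 - <<'E'
from h import *
o=st()
plan([.515,-.30,.12],[np.pi,0,np.pi],3,o)
b=read_camera("side");save(b,"pics/s25.png");crop("pics/s25.png","pics/s25a.png",180,120,340,290)
a=read_camera("top")
for u in ((303,206.5),(338.5,190),(327,221.5)): pass
save(a,"pics/t25.png");crop("pics/t25.png","pics/t25a.png",200,140,350,240)
E
```

```text
27.12 [ 0.5299 -0.2788  0.1798] [-3.139  0.016 -3.138] F [ 0.1 -0.1 -0.1] q [-0.615  0.573  1.476  0.008  1.078 -2.193] op 0.0335
[{"offset": [5.3, -7.0, 19.9], "rotation": [-0.001, 0.005, 0.001]}, {"offset": [5.2, -7.0, 19.9], "rotation": [-0.001, 0.005, 0.001]}, {"offset": [5.1, -7.1, 19.9], "rotation": [-0.001, 0.005, 0.001]}]
```

View pics/s25a.png

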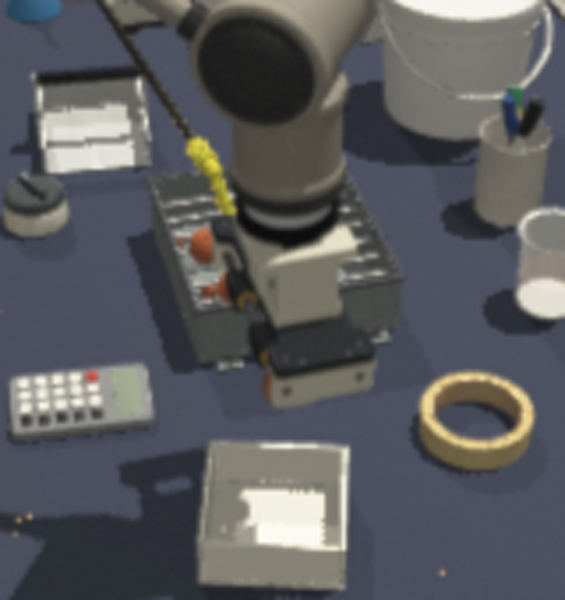

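View pics/t25a.png

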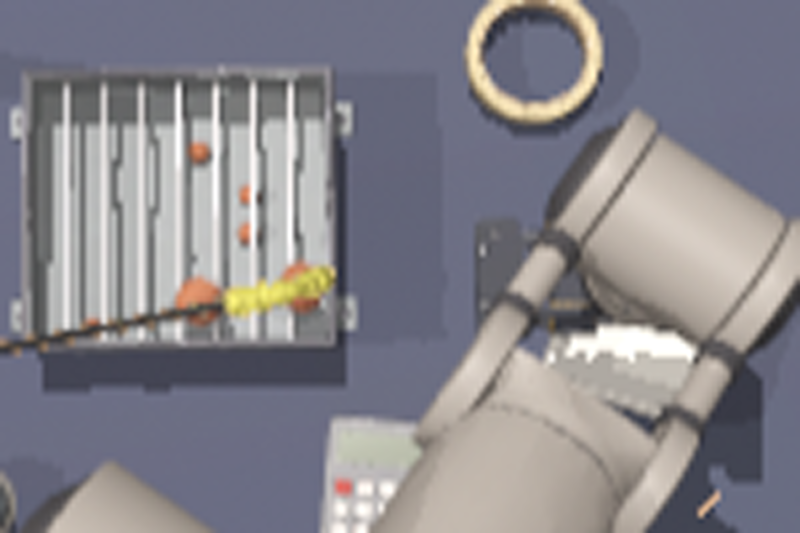

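Emit:
apply_moves:
  motion:
    - {"offset":[4,-6,18],"rotation":[0,0.005,0]}
    - {"offset":[4,-6,20],"rotation":[0,0.005,0]}
    - {"offset":[4,-6,18],"rotation":[0,0.005,0]}
    - {"offset":[0,0,8],"rotation":[0,0,0]}

```text
time: 27.55
tool_pos: [0.5191, -0.3033, 0.1189]
tool_rot: [-3.131, 0.009, 3.136]
contact_force: [-0.3, 0.3, -1.0]
opening: 0.0336
```

Emit:
apply_moves:
  motion:
    - {"offset":[0,0,0],"rotation":[0,0,0]}
    - {"offset":[0,0,0],"rotation":[0,0,0]}
    - {"offset":[0,0,0],"rotation":[0,0,0]}
    - {"offset":[0,0,-10],"rotation":[0,0,0]}
    - {"offset":[0,0,-30],"rotation":[0,0,0]}
    - {"offset":[0,0,-30],"rotation":[0,0,0]}
  grip: 0.4

```text
time: 28.05
tool_pos: [0.518, -0.2981, 0.1882]
tool_rot: [-3.139, 0.001, 3.138]
contact_force: [0.3, 0.1, 1.2]
opening: 0.055
```

```bash
python3 - <<'E'
from h import *
o=st()
plan([.5305,-.012,.17],[np.pi,0,np.pi],9,o)
b=read_camera("side");save(b,"pics/s26.png");crop("pics/s26.png","pics/s26a.png",180,140,340,290)
E
```

```text
28.05 [ 0.518  -0.2981  0.1882] [-3.139e+00  1.000e-03  3.138e+00] F [0.3 0.1 1.2] q [-6.500e-01  5.670e-01  1.460e+00 -2.000e-03  1.112e+00 -2.217e+00] op 0.055
[{"offset": [-1.3, 31.8, 1.9], "rotation": [-0.0, 0.0, -0.0]}, {"offset": [-1.3, 31.8, 2.0], "rotation": [-0.0, 0.0, -0.0]}, {"offset": [-1.3, 31.8, 2.0], "rotation": [-0.0, 0.0, -0.0]}, {"offset": [-1.3, 31.8, 2.0], "rotation": [-0.0, 0.0, -0.0]}, {"offset": [-1.3, 31.8, 2.0], "rotation": [-0.0, 0.0, -0.0]}, {"offset": [-1.3, 31.8, 2.0], "rotation": [-0.0, 0.0, -0.0]}, {"offset": [-1.3, 31.8, 2.0], "rotation": [-0.0, 0.0, -0.0]}, {"offset": [-1.4, 31.8, 2.0], "rotation": [-0.0, 0.0, -0.0]}, {"offset": [-1.4, 31.8, 2.0], "rotation": [-0.0, 0.0, -0.0]}]
```

View pics/s26a.png

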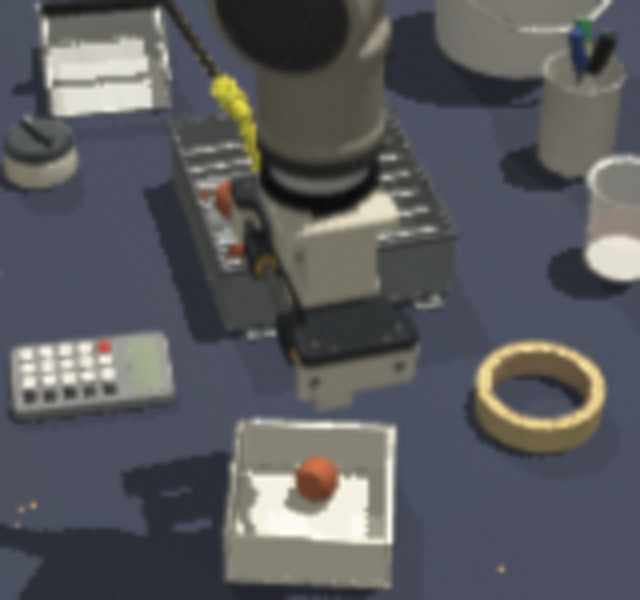

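Emit:
apply_moves:
  motion:
    - {"offset":[-1,32,2],"rotation":[0,0,0]}
    - {"offset":[-1,32,2],"rotation":[0,0,0]}
    - {"offset":[-1,32,2],"rotation":[0,0,0]}
    - {"offset":[-1,32,2],"rotation":[0,0,0]}
    - {"offset":[-1,32,2],"rotation":[0,0,0]}
    - {"offset":[-1,32,2],"rotation":[0,0,0]}
    - {"offset":[-1,32,2],"rotation":[0,0,0]}
    - {"offset":[-1,30,2],"rotation":[0,0,0]}
    - {"offset":[-1,27,2],"rotation":[0,0,0]}
    - {"offset":[0,0,0],"rotation":[0,0,0]}

```text
time: 28.93
tool_pos: [0.5374, -0.0082, 0.1947]
tool_rot: [-3.117, 0.048, 3.138]
contact_force: [0.0, 0.1, -0.6]
opening: 0.055
```

```bash
python3 - <<'E'
from h import *
a=read_camera("top");b=read_camera("side")
k=.1875;print(onz(a,(200+200*k,140+300*k),.061))
o=st()
plan([.5305,-.011,.119],[np.pi,0,np.pi],4,o)
save(b,"pics/s27.png");crop("pics/s27.png","pics/s27a.png",200,140,310,230)
E
```

```text
[ 0.53022577 -0.01028283  0.061     ]
29.03 [ 0.538  -0.0114  0.1951] [-3.115  0.049  3.137] F [ 0.5 -0.3  0.7] q [-0.155  0.443  1.661 -0.023  0.985 -1.708] op 0.0549
[{"offset": [2.8, 0.6, 18.9], "rotation": [-0.007, 0.012, -0.001]}, {"offset": [2.6, 0.5, 18.9], "rotation": [-0.007, 0.012, -0.001]}, {"offset": [2.3, 0.4, 19.0], "rotation": [-0.007, 0.012, -0.001]}, {"offset": [2.1, 0.2, 19.0], "rotation": [-0.007, 0.012, -0.001]}]
```

View pics/s27a.png

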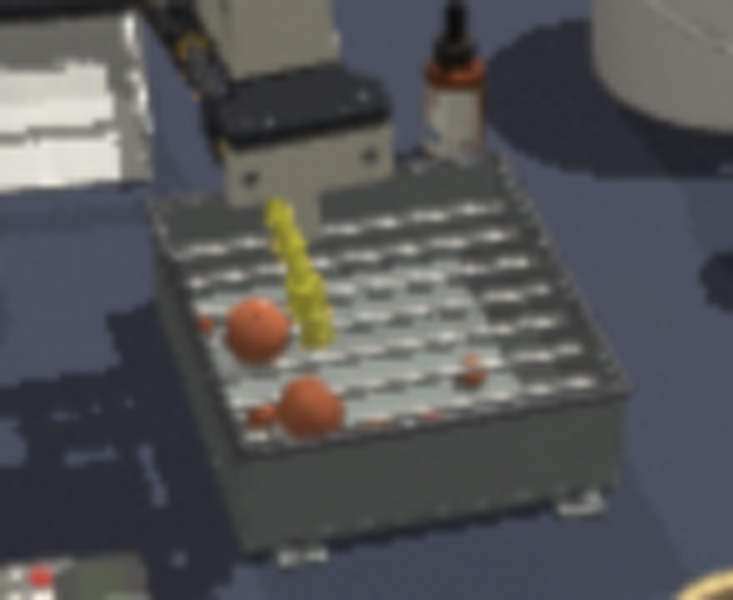

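Lower over lump 1.

Emit:
apply_moves:
  motion:
    - {"offset":[3,0.6,18],"rotation":[-0.007,0.012,0]}
    - {"offset":[3,0.5,18],"rotation":[-0.007,0.012,0]}
    - {"offset":[2,0.4,14],"rotation":[-0.007,0.012,0]}
    - {"offset":[0,0,0],"rotation":[-0.005,0.012,0]}

```text
time: 29.37
tool_pos: [0.534, -0.014, 0.148]
tool_rot: [-3.139, 0.009, 3.135]
contact_force: [-0.1, 0.1, -0.8]
opening: 0.055
```

```bash
python3 - <<'E'
from h import *
o=st()
plan([.5305,-.0105,.119],[np.pi,0,np.pi],2,o)
E
```

```text
29.37 [ 0.534 -0.014  0.148] [-3.139  0.009  3.135] F [-0.1  0.1 -0.8] q [-1.690e-01  5.140e-01  1.694e+00 -1.000e-03  9.250e-01 -1.733e+00] op 0.055
[{"offset": [1.9, 1.7, 14.5], "rotation": [-0.001, 0.004, -0.003]}, {"offset": [1.8, 1.7, 14.5], "rotation": [-0.001, 0.004, -0.003]}]
```

Emit:
apply_moves:
  motion:
    - {"offset":[2,3,8],"rotation":[0,0.004,0]}
    - {"offset":[1,0.5,12],"rotation":[0,0.004,0]}
    - {"offset":[0,0,9],"rotation":[0,0,0]}

```text
time: 29.62
tool_pos: [0.5332, -0.0128, 0.1198]
tool_rot: [-3.138, 0.005, 3.132]
contact_force: [-0.5, 0.1, 0.5]
opening: 0.0551
```

Emit:
apply_moves:
  motion:
    - {"offset":[0,0,0],"rotation":[0,0,0]}
    - {"offset":[0,0,0],"rotation":[0,0,0]}
    - {"offset":[0,0,0],"rotation":[0,0,0]}
    - {"offset":[0,0,0],"rotation":[0,0,0]}
    - {"offset":[0,0,0],"rotation":[0,0,0]}
  grip: 1
  grip_force: 15

```text
time: 30.03
tool_pos: [0.5329, -0.0091, 0.1188]
tool_rot: [3.138, 0.004, 3.13]
contact_force: [-0.8, -0.2, -0.5]
opening: 0.0322
```

Emit:
apply_moves:
  motion:
    - {"offset":[0,0,-15],"rotation":[0,0,0]}
    - {"offset":[0,0,-30],"rotation":[0,0,0]}
    - {"offset":[0,0,-15],"rotation":[0,0,0]}

```text
time: 30.28
tool_pos: [0.5312, -0.0083, 0.1784]
tool_rot: [3.137, -0.003, 3.131]
contact_force: [1.0, -0.4, 0.3]
opening: 0.0319
```

```bash
python3 - <<'E'
from h import *
o=st()
plan([.495,-.31,.175],[np.pi,0,np.pi],9,o)
b=read_camera("side")
save(b,"pics/s28.png");crop("pics/s28.png","pics/s28a.png",200,120,310,230)
E
```

```text
30.28 [ 0.5312 -0.0083  0.1784] [ 3.137e+00 -3.000e-03  3.131e+00] F [ 1.  -0.4  0.3] q [-0.162  0.473  1.663  0.005  1.009 -1.725] op 0.0319
[{"offset": [3.7, -33.6, 0.2], "rotation": [0.001, -0.0, -0.001]}, {"offset": [3.7, -33.6, 0.2], "rotation": [0.001, -0.0, -0.001]}, {"offset": [3.8, -33.6, 0.2], "rotation": [0.001, -0.0, -0.001]}, {"offset": [3.8, -33.6, 0.3], "rotation": [0.001, -0.0, -0.001]}, {"offset": [3.8, -33.5, 0.3], "rotation": [0.001, -0.0, -0.001]}, {"offset": [3.9, -33.5, 0.3], "rotation": [0.001, -0.0, -0.001]}, {"offset": [3.9, -33.5, 0.3], "rotation": [0.001, -0.0, -0.001]}, {"offset": [3.9, -33.5, 0.3], "rotation": [0.001, -0.0, -0.001]}, {"offset": [4.0, -33.5, 0.4], "rotation": [0.001, -0.0, -0.001]}]
```

View pics/s28a.png

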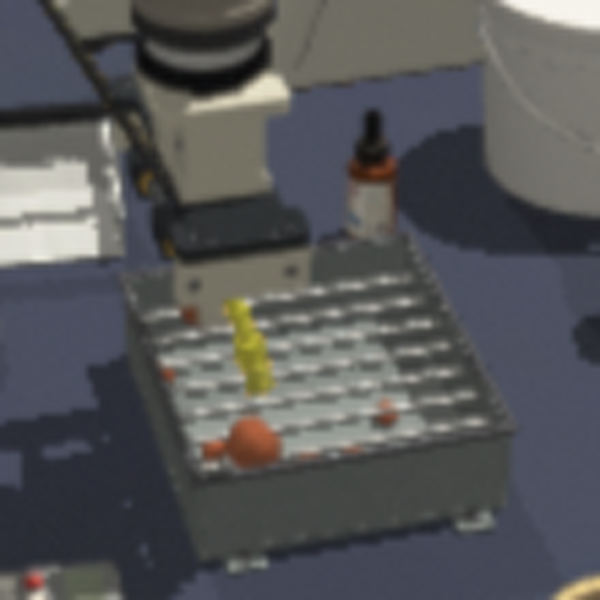

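Emit:
apply_moves:
  motion:
    - {"offset":[4,-34,0],"rotation":[0,0,0]}
    - {"offset":[4,-36,0],"rotation":[0,0,0]}
    - {"offset":[4,-36,0],"rotation":[0,0,0]}
    - {"offset":[4,-36,0],"rotation":[0,0,0]}
    - {"offset":[4,-36,0],"rotation":[0,0,0]}
    - {"offset":[4,-36,0],"rotation":[0,0,0]}
    - {"offset":[4,-36,0],"rotation":[0,0,0]}
    - {"offset":[4,-36,0],"rotation":[0,0,0]}
    - {"offset":[4,-36,0],"rotation":[0,0,0]}
    - {"offset":[0,0,0],"rotation":[0,0,0]}

```text
time: 31.17
tool_pos: [0.4934, -0.3429, 0.1808]
tool_rot: [-3.14, 0.011, 3.141]
contact_force: [0.4, -0.4, -0.4]
opening: 0.0326
```

```bash
python3 - <<'E'
from h import *
o=st()
a=read_camera("top");b=read_camera("side")
save(b,"pics/s29.png");save(a,"pics/t29.png");crop("pics/t29.png","pics/t29a.png",200,140,320,230);crop("pics/s29.png","pics/s29a.png",180,140,340,290)
print("L3",onz(b,(259.2,260),.018))
plan([.495,-.34,.117],[np.pi,0,np.pi],4,o)
E
```

```text
31.17 [ 0.4934 -0.3429  0.1808] [-3.14   0.011  3.141] F [ 0.4 -0.4 -0.4] q [-0.738  0.577  1.465  0.007  1.09  -2.311] op 0.0326
L3 [ 0.52025449 -0.29530199  0.018     ]
[{"offset": [-0.2, 0.8, 16.0], "rotation": [-0.0, 0.003, -0.0]}, {"offset": [-0.3, 0.7, 16.0], "rotation": [-0.0, 0.003, -0.0]}, {"offset": [-0.3, 0.7, 16.0], "rotation": [-0.0, 0.003, -0.0]}, {"offset": [-0.4, 0.7, 16.0], "rotation": [-0.0, 0.003, -0.0]}]
```

View pics/t29a.png

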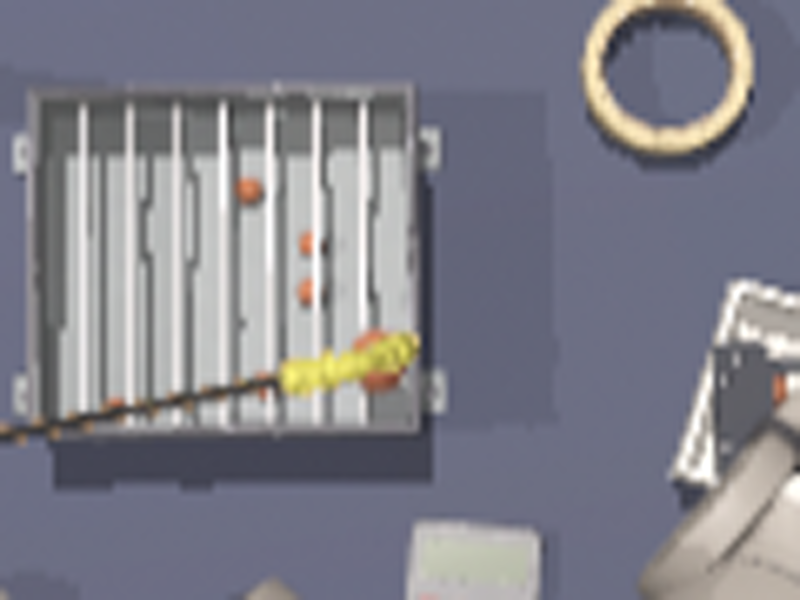

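View pics/s29a.png

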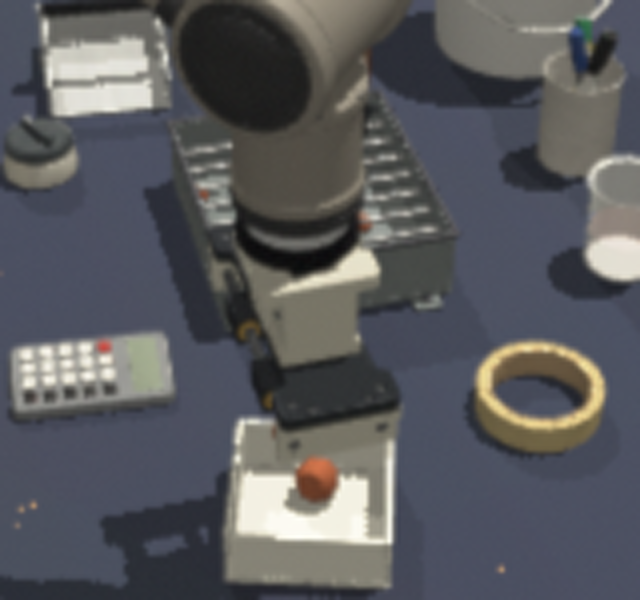

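Emit:
apply_moves:
  motion:
    - {"offset":[0,0.8,18],"rotation":[0,0.003,0]}
    - {"offset":[0,0.7,20],"rotation":[0,0.003,0]}
    - {"offset":[0,0.7,16],"rotation":[0,0.003,0]}
    - {"offset":[0,0.7,8],"rotation":[0,0,0]}

```text
time: 31.6
tool_pos: [0.496, -0.3305, 0.1187]
tool_rot: [3.141, 0.004, -3.138]
contact_force: [0.5, 0.5, -1.5]
opening: 0.0317
```

Emit:
apply_moves:
  motion:
    - {"offset":[0,0,0],"rotation":[0,0,0]}
    - {"offset":[0,0,0],"rotation":[0,0,0]}
    - {"offset":[0,0,0],"rotation":[0,0,0]}
    - {"offset":[0,0,-10],"rotation":[0,0,0]}
    - {"offset":[0,0,-30],"rotation":[0,0,0]}
    - {"offset":[0,0,-30],"rotation":[0,0,0]}
  grip: 0.42

```text
time: 32.1
tool_pos: [0.4949, -0.3243, 0.1868]
tool_rot: [3.131, -0.006, -3.132]
contact_force: [1.1, -0.7, -1.1]
opening: 0.053
```

```bash
python3 - <<'E'
from h import *
o=st()
a=read_camera("top");b=read_camera("side")
save(b,"pics/s30.png");crop("pics/s30.png","pics/s30a.png",180,140,340,290)
k=.15
# L2 refined: ellipse edges in t29a: x 352..402, y 330..390 
for u in ((377,360),): print("L2 top",onz(a,(200+u[0]*k,140+u[1]*k),.062))
plan([.542,-.081,.17],[np.pi,0,1.57],12,o)
E
```

```text
32.1 [ 0.4949 -0.3243  0.1868] [ 3.131 -0.006 -3.132] F [ 1.1 -0.7 -1.1] q [-0.711  0.564  1.47   0.005  1.118 -2.294] op 0.053
L2 top [ 0.53690273 -0.08068538  0.062     ]
[{"offset": [-4.1, 20.2, 1.6], "rotation": [0.0, -0.001, 0.132]}, {"offset": [-1.4, 20.6, 1.6], "rotation": [0.0, -0.001, 0.132]}, {"offset": [1.3, 20.6, 1.6], "rotation": [0.0, -0.001, 0.132]}, {"offset": [4.0, 20.3, 1.6], "rotation": [0.0, -0.001, 0.132]}, {"offset": [6.6, 19.6, 1.6], "rotation": [0.0, -0.001, 0.132]}, {"offset": [9.1, 18.5, 1.5], "rotation": [0.0, -0.001, 0.132]}, {"offset": [11.5, 17.2, 1.5], "rotation": [0.0, -0.001, 0.132]}, {"offset": [13.6, 15.5, 1.5], "rotation": [0.0, -0.001, 0.132]}, {"offset": [15.6, 13.6, 1.5], "rotation": [0.0, -0.001, 0.132]}, {"offset": [17.2, 11.4, 1.5], "rotation": [0.0, -0.001, 0.132]}, {"offset": [18.6, 9.1, 1.4], "rotation": [0.0, -0.001, 0.132]}, {"offset": [19.6, 6.5, 1.4], "rotation": [0.0, -0.001, 0.132]}]
```

View pics/s30a.png

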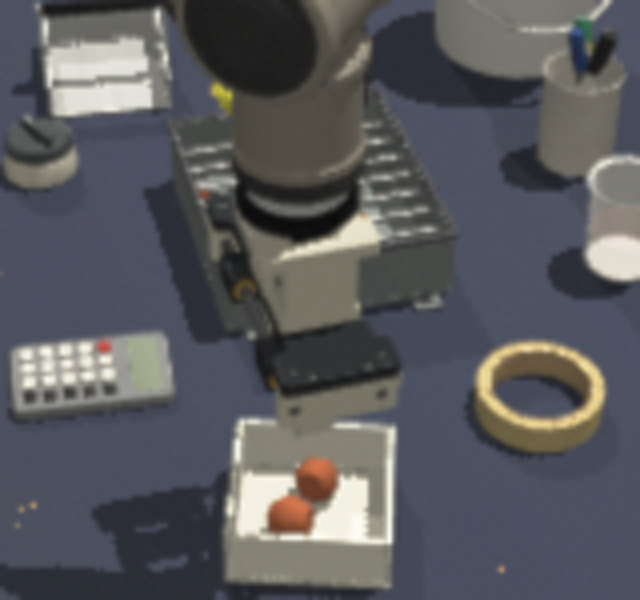

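Emit:
apply_moves:
  motion:
    - {"offset":[-4,20,1],"rotation":[0,0,0.12]}
    - {"offset":[-1.5,20.5,1],"rotation":[0,0,0.12]}
    - {"offset":[1,20.6,1],"rotation":[0,0,0.12]}
    - {"offset":[3.5,20.3,1],"rotation":[0,0,0.12]}
    - {"offset":[6,19.6,1],"rotation":[0,0,0.12]}
    - {"offset":[8,18.8,1],"rotation":[0,0,0.12]}
    - {"offset":[10,18,1],"rotation":[0,0,0.12]}
    - {"offset":[12,16.5,1],"rotation":[0,0,0.12]}
    - {"offset":[14,15,1],"rotation":[0,0,0.12]}
    - {"offset":[16,13,1],"rotation":[0,0,0.12]}
    - {"offset":[17.5,11,1],"rotation":[0,0,0.12]}
    - {"offset":[18.5,9,1],"rotation":[0,0,0.12]}

```text
time: 33.2
tool_pos: [0.5525, -0.0811, 0.1951]
tool_rot: [3.116, 0.015, 1.653]
contact_force: [0.7, -0.3, 0.3]
opening: 0.0532
```

```bash
python3 - <<'E'
from h import *
o=st()
plan([.539,-.080,.150],[np.pi,0,1.57],3,o)
b=read_camera("side")
save(b,"pics/s31.png");crop("pics/s31.png","pics/s31a.png",200,140,310,230)
E
```

```text
33.2 [ 0.5525 -0.0811  0.1951] [3.116 0.015 1.653] F [ 0.7 -0.3  0.3] q [-0.281  0.484  1.589 -0.005  1.039 -0.361] op 0.0532
[{"offset": [0.9, -4.8, 14.9], "rotation": [0.009, 0.005, 0.028]}, {"offset": [0.7, -4.7, 15.0], "rotation": [0.009, 0.005, 0.028]}, {"offset": [0.5, -4.6, 15.0], "rotation": [0.009, 0.005, 0.028]}]
```

View pics/s31a.png

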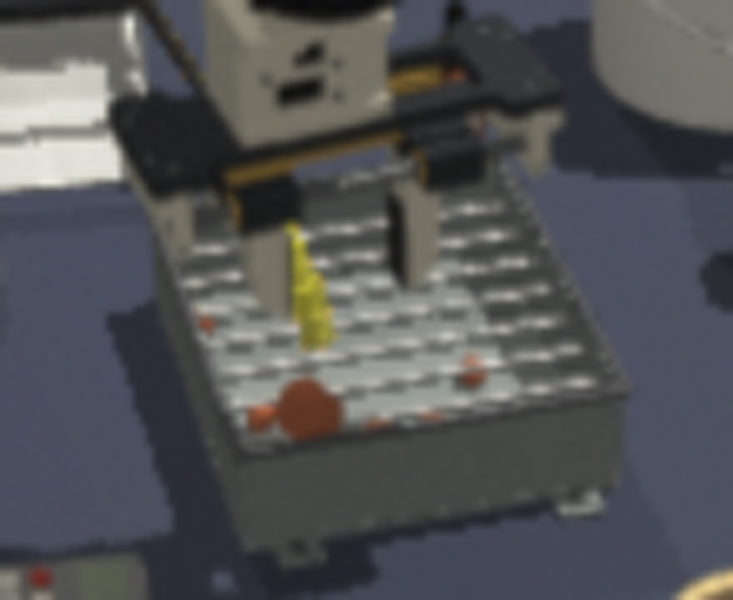

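Emit:
apply_moves:
  motion:
    - {"offset":[0.9,-5,15],"rotation":[0.009,0.005,0.028]}
    - {"offset":[0.7,-5,15],"rotation":[0.009,0.005,0.028]}
    - {"offset":[0.5,-4,14],"rotation":[0.007,0.005,0.028]}
    - {"offset":[0,0,0],"rotation":[0,0,0]}

```text
time: 33.58
tool_pos: [0.5416, -0.0739, 0.1544]
tool_rot: [3.131, -0.002, 1.562]
contact_force: [-1.1, -0.7, -0.6]
opening: 0.053
```

```bash
python3 - <<'E'
from h import *
o=st()
plan([.539,-.080,.127],[np.pi,0,1.57],2,o)
b=read_camera("side")
save(b,"pics/s32.png");crop("pics/s32.png","pics/s32a.png",210,160,290,220)
E
```

```text
33.58 [ 0.5416 -0.0739  0.1544] [ 3.131e+00 -2.000e-03  1.562e+00] F [-1.1 -0.7 -0.6] q [-0.278  0.524  1.653  0.006  0.956 -0.273] op 0.053
[{"offset": [-3.1, -1.4, 13.7], "rotation": [0.005, -0.001, -0.004]}, {"offset": [-3.1, -1.4, 13.7], "rotation": [0.005, -0.001, -0.004]}]
```

View pics/s32a.png

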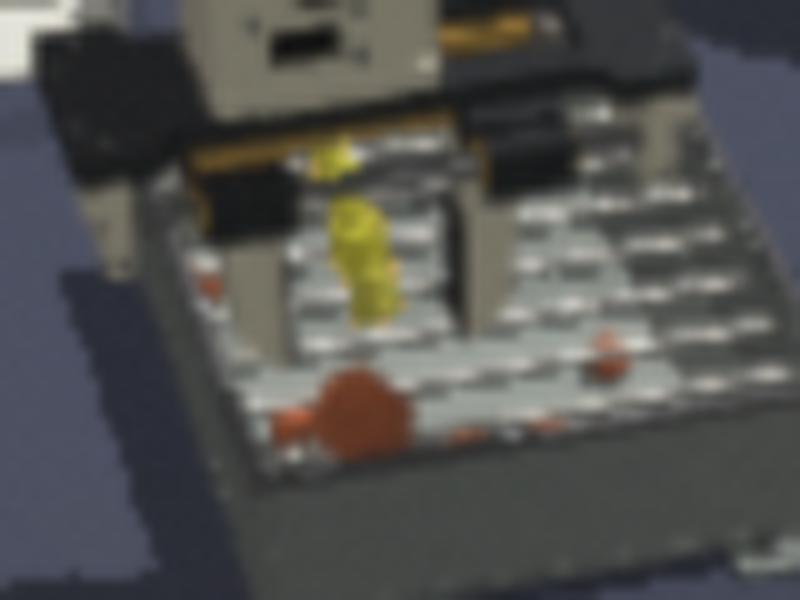

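Emit:
apply_moves:
  motion:
    - {"offset":[-6,-0.5,10],"rotation":[0.005,0,0]}
    - {"offset":[-1,0,12],"rotation":[0,0,0]}
    - {"offset":[0,0,8],"rotation":[0,0,0]}

```text
time: 33.88
tool_pos: [0.5453, -0.0832, 0.1292]
tool_rot: [3.124, 0.002, 1.567]
contact_force: [0.7, 0.7, 0.3]
opening: 0.0533
```

```bash
python3 - <<'E'
from h import *
o=st()
b=read_camera("side")
save(b,"pics/s33.png");crop("pics/s33.png","pics/s33a.png",210,160,290,220)
E
```

```text
33.88 [ 0.5453 -0.0832  0.1292] [3.124e+00 2.000e-03 1.567e+00] F [0.7 0.7 0.3] q [-0.292  0.563  1.667  0.004  0.894 -0.29 ] op 0.0533
```

View pics/s33a.png

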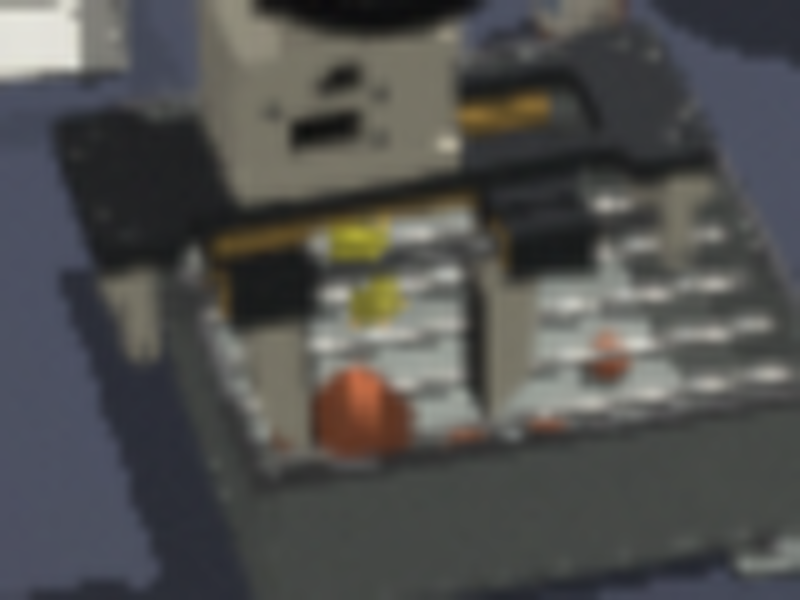

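Emit:
apply_moves:
  motion:
    - {"offset":[0,-5,2],"rotation":[0.015,0,0]}
    - {"offset":[0,0,5],"rotation":[0,0,0]}
    - {"offset":[0,0,0],"rotation":[0,0,0]}

```text
time: 34.18
tool_pos: [0.5397, -0.084, 0.1207]
tool_rot: [-3.141, 0.002, 1.567]
contact_force: [-0.3, 0.5, -0.0]
opening: 0.0535
```

Emit:
apply_moves:
  motion:
    - {"offset":[0,0,0],"rotation":[0,0,0]}
    - {"offset":[0,0,0],"rotation":[0,0,0]}
    - {"offset":[0,0,0],"rotation":[0,0,0]}
    - {"offset":[0,0,0],"rotation":[0,0,0]}
  grip: 1
  grip_force: 15

```text
time: 34.52
tool_pos: [0.5401, -0.0841, 0.1215]
tool_rot: [3.141, 0.003, 1.568]
contact_force: [-0.2, -0.3, -1.2]
opening: 0.0333
```

```bash
python3 - <<'E'
from h import *
o=st()
b=read_camera("side")
save(b,"pics/s34.png");crop("pics/s34.png","pics/s34a.png",210,160,290,220)
E
```

```text
34.52 [ 0.5401 -0.0841  0.1215] [3.141e+00 3.000e-03 1.568e+00] F [-0.2 -0.3 -1.2] q [-0.294  0.573  1.675 -0.003  0.892 -0.289] op 0.0333
```

View pics/s34a.png

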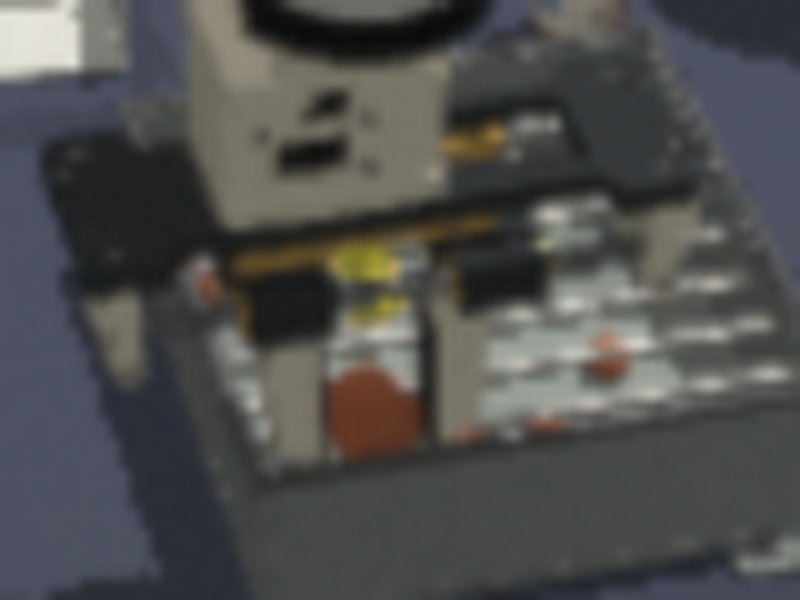

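Held. Lift and go to the tub.

Emit:
apply_moves:
  motion:
    - {"offset":[0,0,0],"rotation":[0,0,0]}
    - {"offset":[0,0,-15],"rotation":[0,0,0]}
    - {"offset":[0,0,-30],"rotation":[0,0,0]}
    - {"offset":[0,0,-15],"rotation":[0,0,0]}

```text
time: 34.9
tool_pos: [0.5382, -0.0833, 0.1797]
tool_rot: [-3.134, 0.0, 1.568]
contact_force: [0.8, -1.0, -0.1]
opening: 0.0329
```

```bash
python3 - <<'E'
from h import *
o=st()
plan([.50,-.305,.178],[np.pi,0,1.57],7,o)
b=read_camera("side")
print("L1 tub",onz(b,(180+291*.25,140+517*.25),.018),"L3",onz(b,(259.2,260),.018))
save(b,"pics/s35.png");crop("pics/s35.png","pics/s35a.png",180,120,340,290)
E
```

```text
34.9 [ 0.5382 -0.0833  0.1797] [-3.134  0.     1.568] F [ 0.8 -1.  -0.1] q [-0.293  0.495  1.62  -0.003  1.034 -0.289] op 0.0329
[{"offset": [-31.7, -5.4, 0.3], "rotation": [-0.001, 0.0, -0.0]}, {"offset": [-31.7, -5.4, 0.3], "rotation": [-0.001, 0.0, -0.0]}, {"offset": [-31.7, -5.4, 0.3], "rotation": [-0.001, 0.0, -0.0]}, {"offset": [-31.7, -5.4, 0.3], "rotation": [-0.001, 0.0, -0.0]}, {"offset": [-31.7, -5.4, 0.3], "rotation": [-0.001, 0.0, -0.0]}, {"offset": [-31.7, -5.4, 0.3], "rotation": [-0.001, 0.0, -0.0]}, {"offset": [-31.7, -5.4, 0.3], "rotation": [-0.001, 0.0, -0.0]}]
L1 tub [ 0.49317039 -0.32463808  0.018     ] L3 [ 0.52025449 -0.29530199  0.018     ]
```

View pics/s35a.png

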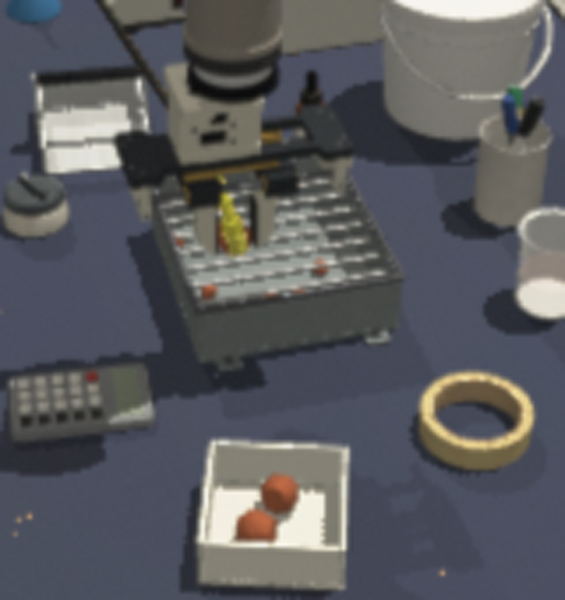

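Emit:
apply_moves:
  motion:
    - {"offset":[-34,-1,0],"rotation":[0,0,0]}
    - {"offset":[-36,-1,0],"rotation":[0,0,0]}
    - {"offset":[-36,-1,0],"rotation":[0,0,0]}
    - {"offset":[-36,-1,0],"rotation":[0,0,0]}
    - {"offset":[-36,-1,0],"rotation":[0,0,0]}
    - {"offset":[-36,-1,0],"rotation":[0,0,0]}
    - {"offset":[-34,-1,0],"rotation":[0,0,0]}
    - {"offset":[0,0,0],"rotation":[0,0,0]}

```text
time: 35.62
tool_pos: [0.5321, -0.3396, 0.1811]
tool_rot: [3.142, 0.003, 1.576]
contact_force: [-0.1, 0.7, 0.3]
opening: 0.0333
```

```bash
python3 - <<'E'
from h import *
o=st()
plan([.530,-.338,.119],[np.pi,0,1.57],4,o)
b=read_camera("side")
save(b,"pics/s36.png");crop("pics/s36.png","pics/s36a.png",180,120,340,290)
E
```

```text
35.62 [ 0.5321 -0.3396  0.1811] [3.142e+00 3.000e-03 1.576e+00] F [-0.1  0.7  0.3] q [-0.688  0.632  1.361 -0.002  1.147 -0.693] op 0.0333
[{"offset": [0.4, -0.5, 15.5], "rotation": [0.0, 0.001, 0.001]}, {"offset": [0.4, -0.5, 15.5], "rotation": [0.0, 0.001, 0.001]}, {"offset": [0.4, -0.5, 15.5], "rotation": [0.0, 0.001, 0.001]}, {"offset": [0.4, -0.5, 15.5], "rotation": [0.0, 0.001, 0.001]}]
```

View pics/s36a.png

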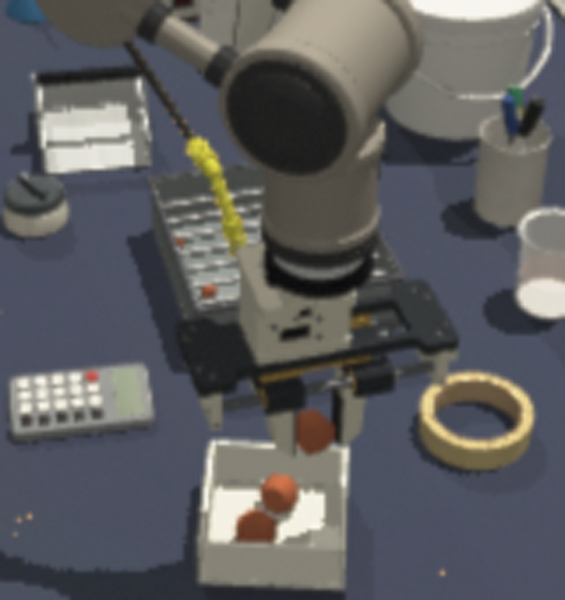

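Emit:
apply_moves:
  motion:
    - {"offset":[0.4,-1,18],"rotation":[0,0,0]}
    - {"offset":[0.4,-1,20],"rotation":[0,0,0]}
    - {"offset":[0.4,0,16],"rotation":[0,0,0]}
    - {"offset":[0,0,6],"rotation":[0,0,0]}

```text
time: 36.0
tool_pos: [0.5304, -0.3339, 0.1189]
tool_rot: [3.14, 0.0, 1.575]
contact_force: [-0.7, -0.2, -0.2]
opening: 0.0327
```

Emit:
apply_moves:
  motion:
    - {"offset":[0,0,0],"rotation":[0,0,0]}
    - {"offset":[0,0,0],"rotation":[0,0,0]}
    - {"offset":[0,0,0],"rotation":[0,0,0]}
    - {"offset":[0,0,-10],"rotation":[0,0,0]}
    - {"offset":[0,0,-30],"rotation":[0,0,0]}
    - {"offset":[0,0,-35],"rotation":[0,0,0]}
    - {"offset":[0,0,-35],"rotation":[0,0,0]}
    - {"offset":[0,-35,-20],"rotation":[0,0,0]}
    - {"offset":[0,-35,-10],"rotation":[0,0,0]}
    - {"offset":[0,-35,0],"rotation":[0,0,0]}
  grip: 0.42

```text
time: 36.83
tool_pos: [0.4294, -0.3311, 0.2732]
tool_rot: [3.132, 0.007, 1.585]
contact_force: [-0.3, -1.5, 0.7]
opening: 0.0532
```

```bash
python3 - <<'E'
from h import *
o=st()
a=read_camera("top");b=read_camera("side")
save(b,"pics/s37.png");save(a,"pics/t37.png");crop("pics/t37.png","pics/t37a.png",130,130,350,270);crop("pics/s37.png","pics/s37a.png",140,100,340,290)
E
```

```text
36.83 [ 0.4294 -0.3311  0.2732] [3.132 0.007 1.585] F [-0.3 -1.5  0.7] q [-0.799  0.384  1.516  0.002  1.231 -0.814] op 0.0532
```

View pics/s37a.png

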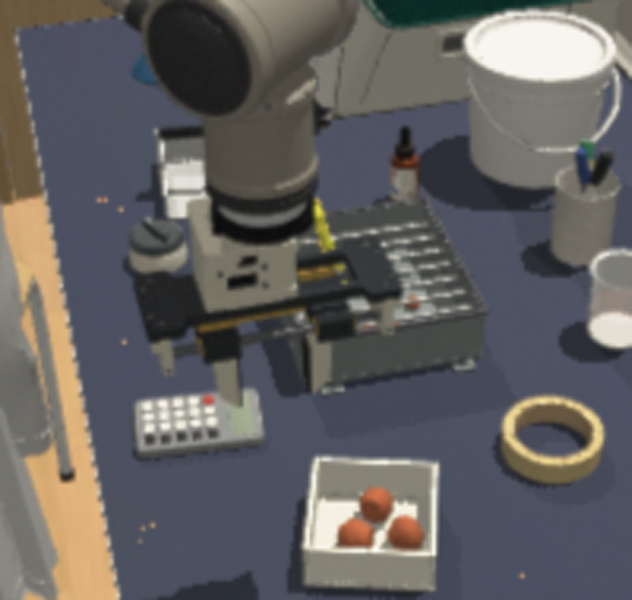

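View pics/t37a.png

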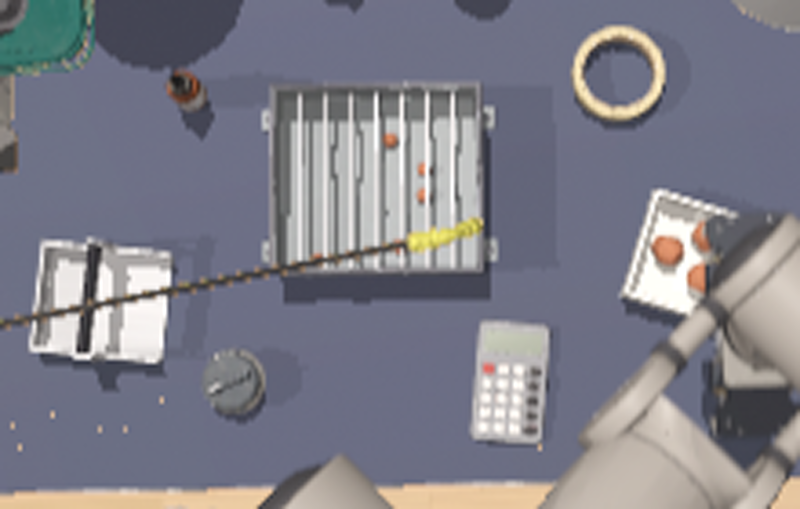

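```bash
python3 - <<'E'
from h import *
a=read_camera("top");b=read_camera("side")
t=lambda x,y:(130+x*.275,130+y*.275); s=lambda x,y:(200+x*.15,140+y*.15)
for n,u,v in (("1",(422,170),(432,415)),("2",(422,196),(377,423)),("3",(390,140),(471,372)),("A",(317,260),(206,324)),("B",(398,249),(260,415))):
    print(n,tri(a,t(*u),b,s(*v)).round(4))
o=st()
E
```

```text
1 [ 0.6102 -0.0423  0.0143]
2 [ 0.5824 -0.0417  0.0147]
3 [ 0.6422 -0.0089  0.0101]
A [0.5196 0.0696 0.0082]
B [ 0.5283 -0.0155  0.0111]
37.03 [ 0.4289 -0.3309  0.2706] [3.136e+00 3.000e-03 1.582e+00] F [ 0.9 -0.5 -0.3] q [-0.8    0.387  1.518  0.002  1.23  -0.812] op 0.0532
```

All five chips sit on the catch-box floor, the three lumps are in the tub, and the pan is upright.

```bash
python3 -c "
from cell import hand_in
print(hand_in())"
```

```text
the job is handed in; nothing more can be done
None
```

The job is handed in at about 37 s of the 72 s allowed. My last pictures show everything where it should be, and `hand_in()` gave no verdict.

**What happened**
- **First pour:** I dipped the pan towards the robot and stopped at about 35°, where wrist joint 5 came close to its limit. While I raised and turned the pan for a second try, its load came out early. Two oversize lumps and four small ones landed on or in the screen. The third oversize lump and one small one rolled onto the bench.
- **Recovery:** I set the empty pan down upright and placed the third lump on the bars with the other two, so all three lay there together. I then dropped the stray small lump through a gap between the bars.
- **Tub:** I moved the three oversize lumps into the tub one at a time.

**Last checks**
- **Oversize lumps:** both views show all three in the tub, though the arm partly hid two of them from above.
- **Small lumps:** all five triangulate to between 8 and 15 mm up inside the screen, under the bars.
- **Pan:** it stands empty and upright on the bench.
- **Bystanders:** the timer, tape, calculator and bottle look unmoved. I did not check the climate display again at the end, but the arm never went near it.
- **Arm:** the gripper is clear of everything.

The black cord with the yellow tip that seems to hang over the pan and screen is not solid. The fingers passed through it with no force, so I ignored it.

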